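# Find the gauge case with the loose master ball and hold it out

## Task

One of the three sealed gauge cases on the bench mat rattles because its master ball has come out of its foam nest. Working from the robot's left to its right, lift each case clear of the mat, keep hold of it and shake it briskly to and fro at least three or four times, stopping sharply each time; set the quiet ones gently back down where they stood (not dropped), and do not disturb the casting, height gauge, stapler or marker. Finish while holding the one that rattles: hold it still and level out past the far edge of the mat, its long side square to the inspector who stands across the bench, with a good hand's breadth (100 mm or more) of air below it.

Things in the scene. Friction and masses are not known exactly. Their poses are not given: they have to be found in the camera images.
- case_1: left (+y) of three outwardly identical mid-grey plastic gauge cases with a blank paper label on the lid, lying flat on the mat: 62 (its x) by 120 (its y) by 42 mm high, straight sides. Origin: centre of the underside; z up through the lid, y along the long side. Mass 0.34 to 0.44 kg, of which the content is 0.21 kg in all three.
- case_2: middle case, same size and axes. To be gripped across its 62 mm, tool pointing down; it bears 80 N. Inside each, in the middle, is a closed square pocket 54 x 54 x 34 mm. In two cases a foam nest with the ball fills it and nothing moves; in one, unknown, the 30 mm carbide ball (0.21 kg) is bare, with 12 mm of play each way from the centre along the case's x and y.
- case_3: right (-y) case, same size and axes. A loose ball rolls once the case is accelerated over 1.6 m/s2 or tilted over 10 degrees, knocks on the wall and stays at the wall it was thrown to (strokes of 60 mm at a mean 0.25 m/s, or 45 mm at 0.45, do it). The moment on the tool, at one pose, differs by 0.05 to 0.07 N m between strokes from one end and the other (quiet cases: under 0.03).
- mat: blue-grey rubber bench mat, 240 (x) by 640 (y) by 3 mm, fixed flat on the bench. Origin: centre of its underside. x points away from the robot; its far edge, towards the inspector, lies at +120 mm in x; y runs along its length, to the robot's left.
- table: the dark bench top, at z = 0
- casting: bystander: finned aluminium engine cylinder, 112 by 104 by 80 mm, 1.4 kg, loose on a 170 mm round, 28 mm high steel base, right of the mat. Origin: centre of its underside
- height_gauge: bystander: height gauge with two steel columns and a dial indicator, 446 mm high, base 100 by 75 mm, fixed, right of the casting. Origin: centre of its underside
- stapler: bystander: stapler 118 by 30 by 50 mm, loose on the bench, left of the mat. Origin: centre of its underside, x along it
- marker: bystander: marker pen 137 mm long, 18 mm thick, loose on the bench, left of the mat. Origin: underside near the middle, x along it
Things that resemble listed ones, but are neither listed nor needed, are in the scene too. Leave any orange or yellow look-alike of the case_1 alone.

How it is judged:
By the outcome, as a careful person would: the job done as asked, in the order asked, and still so for the second after the job is handed in, while the arm keeps its last pose, push and grip.
It also fails if it takes over 72 s, if anything falls off the work surface, if the arm or the gripper's body presses on something with over 40 N, if the wrist force passes 120 N, or if a joint passes its speed limit or range.

## Robot

A 6-joint arm with a two-finger parallel gripper is mounted at the origin on the work surface. World frame = base frame: x ahead of the robot, y to its left, z up, the work surface at z = 0. Lengths are in m, angles in rad, forces in N, time in s.
With the tool pointing down it reaches from about 0.35 to 0.85 m from the base axis. Payload 8.1 kg.
Tool frame: the origin (TCP) lies between the finger pads, 19 mm behind the fingertips; this is the grasp point; y points along the fingers, z is the direction in which the jaws open and shut, and the axes are right-handed (so a half turn about y gives the same grasp; the last joint's range is limited). The gripper opens to 93 mm and grips with 3 to 60 N. Pads are 15 mm wide; open, the fingers measure 128 mm over their backs; the gripper's body (75 mm by 188 mm) begins 65 mm behind the grasp point.
Start: joints at [-1.211, 0.13, 1.488, -0, 1.523, -0.085], TCP at [0.258, -0.542, 0.237] pointing down, gripper open.
Joint ranges: [-2.96, 2.96], [-0.89, 2.26], [0.02, 2.5], [-1.34, 4.48], [0, 2.73], [-2.66, 2.66]. Speed limits (rad/s): [2.39, 2.39, 2.79, 3.14, 3.14, 3.14].

## Interface

Orientations are given as a rotation vector (axis times angle).
In Python, from plant import robot, imaging, models gives the robot as it stands.
- The arm moves only by the tool carry_out, never from a script. Its argument "motion" is one flat list of numbers, 7 for each row, row after row: the shift along the tool's x, y, z in m, then the turn, a rotation vector about the tool's x, y, z in degrees, then the opening, from -1 (shut) to 1 (fully open). A call has exactly 5 rows; each row shifts and turns the pose as measured when the row begins, along the tool's axes as they then stand; what a row does not reach is not made up. A row lasts 1/10 s, in which the tool goes at most 50 mm and 8.59 degrees, less where a joint would pass 70% of its speed; a pose out of reach is approached as far as the arm can. A call is refused whole if a number of a shift passes 0.05 or a number of a turn 8.59, either way. A call with a gripper value outside its range is refused whole. The fingers move at their own pace and stop on an object; "squeeze" is the grip in N (left out, the last holds). Time passes only in rows, so rows that do not move let the fingers close, or fill a call up. It gives the time, the measured TCP pose, the force and the opening at its end, in the units of the state.
- robot.read_state(): the state, without advancing time (a new reading comes with each control period).
- imaging.read_camera(name): name is "side" or "top"; returns the picture (420x560x3 uint8, blue, green, red); there is no depth.
- imaging.camera_model(name): a dict with "K" (3x3 intrinsics, pixels), "position" and "orientation" of the camera in the world. Camera axes: x right, y down, z forward; pixel columns grow to the right and rows downward; lengths in m; the calibration is good to about 2 mm. A picture is of the moment at which its call begins. camera_model takes no time and is no camera call.
- robot.close_job(): hands the job in, once; it reports no verdict.
Trained networks look in the newest picture that a camera, given by its name, has taken for a name from the list of things; names that differ only in an ending like _2 or _b are one class to them, and where a whole thing is asked for, a point or a joint stands for the part that bears it (a point fixed in the world has none). Each returns a list of dicts, best first, with "confidence" (0 to 1); they miss things now and then, are a little off and sometimes report something else, mostly with a low value. They report only what shows in the picture. A call takes as long as a camera call. They do not tell look-alikes from the thing itself.
- models.outline_of(camera, thing): "pixels" (420x560 bool, what is visible of it) and "pixel" ([column, row] in pixels, amid what is visible of it).
The state is a dict: "t": time; "q": joint angles; "dq": joint speeds; "joint_torque": joint torques, N m; "tool_pos": TCP position; "orientation": TCP orientation; "force": force on the tool from outside, world axes, zero at the start; "wrist_torque": the same for the moment, N m; "opening": finger opening in m.
Only numpy, scipy, OpenCV 4.12 (cv2) and the standard library are available. Lean on these libraries where they do the work, as an engineer would, in place of code of your own. Each camera call takes 0.05 s, during which the arm holds its last target.

## Working session

There is one attempt and no reset: what is moved stays moved. The work goes in short steps, Python scripts to look and compute and a tool call to move; the robot and the scene stay as the last step left them, time stands still between calls to the robot, and variables do not carry over. Pictures are saved under pics/ and viewed, and the job is handed in when it is done.

Besides the shell and the picture viewer there is one more tool, called by a JSON object that holds its "method" and its "body", one argument or row to a line. carry_out: Moves the arm, as the interface text tells. Its arguments: {"type":"object","properties":{"motion":{"type":"array","items":{"type":"number"}},"squeeze":{"type":"number"}},"required":["motion"]}

```bash
ls; mkdir -p pics; python3 - <<'E'
from plant import robot, imaging, models
import cv2,numpy as np
np.set_printoptions(precision=4,suppress=True)
for c in ["side","top"]:
    im=imaging.read_camera(c); cv2.imwrite(f"pics/{c}0.png",im)
    m=imaging.camera_model(c); print(c,m)
    for t in ["case_1","mat"]:
        for r in models.outline_of(c,t): 
            print(c,t,r["confidence"],r["pixel"],r["pixels"].sum())
print(robot.read_state())
E
```

```text
pics
side {'K': array([[418.7983,   0.    , 286.0839],
       [  0.    , 418.7983, 208.6811],
       [  0.    ,   0.    ,   1.    ]]), 'position': array([0.162 , 0.6702, 0.8552]), 'orientation': array([-0.6155,  2.6656, -1.0984])}
side case_1 0.98 [200.9, 219.1] 1047
side case_1 0.74 [326.2, 183.6] 954
side case_1 0.7 [279.2, 219.4] 1097
side case_1 0.64 [235.6, 270.6] 1516
side case_1 0.61 [211.5, 407.8] 501
side case_1 0.59 [328.7, 312.0] 1756
side mat 0.56 [276.9, 248.0] 12848
top {'K': array([[437.2661,   0.    , 279.78  ],
       [  0.    , 437.2661, 208.7818],
       [  0.    ,   0.    ,   1.    ]]), 'position': array([ 0.4552, -0.0555,  1.3909]), 'orientation': array([-2.2316,  2.1676, -0.0689])}
top case_1 0.98 [264.2, 201.1] 826
top case_1 0.92 [239.2, 136.4] 813
top case_1 0.73 [197.5, 277.2] 867
top case_1 0.7 [334.1, 219.4] 846
top case_1 0.63 [202.7, 195.6] 825
top mat 0.85 [262.4, 210.7] 13152
{'t': 0.3, 'q': array([-1.2114,  0.1307,  1.4885, -0.    ,  1.523 , -0.0854]), 'dq': array([-0.0013, -0.0018, -0.0021,  0.0006, -0.0001, -0.0005]), 'joint_torque': array([ -0.0017, -55.9048, -49.1251,   0.0767,   0.0295,  -0.0001]), 'tool_pos': array([ 0.2581, -0.5415,  0.2371]), 'orientation': array([-0.4467,  1.9756, -1.9743]), 'force': array([ 1.1953, -0.6839,  0.2303]), 'wrist_torque': array([-0.0456,  0.0417,  0.0135]), 'opening': 0.09276589308036046}
```

View pics/top0.png

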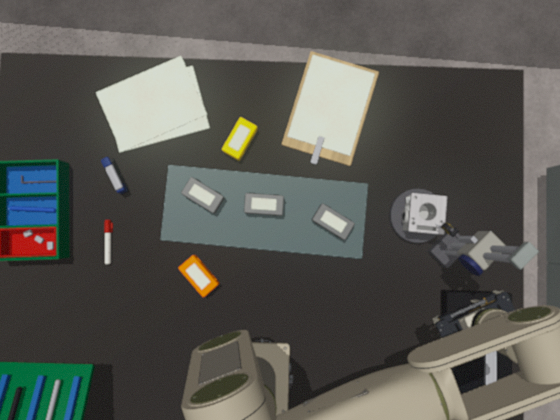

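View pics/side0.png

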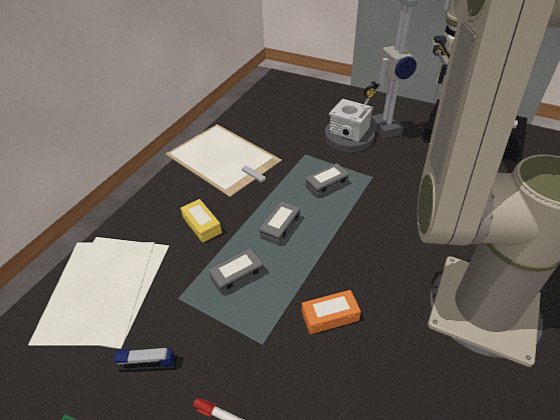

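The top view shows grey cases at about (203,195), (264,204) and (334,221). The look-alikes are yellow at (239,138) and orange at (198,277). Next I fit the poses.

```bash
cat > h.py <<'E'
from plant import robot, imaging, models
import cv2,numpy as np
from scipy.spatial.transform import Rotation as R
from scipy.optimize import minimize
np.set_printoptions(precision=4,suppress=True)
def cam(c):
    m=imaging.camera_model(c); Rm=R.from_rotvec(m["orientation"]).as_matrix(); return m["K"],Rm,np.array(m["position"])
def proj(c,P):
    K,Rm,p=c; q=(np.asarray(P)-p)@Rm; u=q@K.T; return u[:,:2]/u[:,2:]
def back(c,px,z):
    K,Rm,p=c; d=Rm@np.linalg.inv(K)@np.array([px[0],px[1],1.]); return p+d*(z-p[2])/d[2]
def box(x,y,a,sx=.062,sy=.12,h=.042,z=.003):
    P=np.array([[i*sx/2,j*sy/2,k] for i in(-1,1) for j in(-1,1) for k in (z,z+h)])
    P[:,:2]=P[:,:2]@np.array([[np.cos(a),np.sin(a)],[-np.sin(a),np.cos(a)]])+[x,y]; return P
def iou(c,P,m):
    S=8; h=cv2.convexHull((proj(c,P)*16+8).astype(np.int32).reshape(-1,1,2))
    I=np.zeros(m.shape,np.uint8)
    I=np.zeros((m.shape[0]*4,m.shape[1]*4),np.uint8)
    cv2.fillConvexPoly(I,cv2.convexHull(((proj(c,P)+.5)*64).astype(np.int32).reshape(-1,1,2)),255,shift=4)
    I=cv2.resize(I,(m.shape[1],m.shape[0]),interpolation=cv2.INTER_AREA)/255.
    return np.minimum(I,m).sum()/np.maximum(I,m).sum()
def fit(pairs,x0,dims={}):
    best=None
    for a in np.deg2rad([-60,-30,0,30,60,90]):
        f=lambda v:-sum(iou(c,box(v[0],v[1],v[2],**dims),m) for c,m in pairs)/len(pairs)
        r=minimize(f,[x0[0],x0[1],a],method='Nelder-Mead',options=dict(initial_simplex=np.array([[x0[0],x0[1],a]]*4)+np.diag([.02,.02,.3,0])[:,:3],xatol=1e-4,fatol=1e-5))
        if best is None or r.fun<best.fun: best=r
    return best.x,-best.fun
E
python3 - <<'E'
from h import *
C={c:cam(c) for c in("top","side")}
M={}
for c in C: imaging.read_camera(c); M[c]=models.outline_of(c,"case_1")
for r in M["top"]:
    p=back(C["top"],r["pixel"],.045)
    s=min(M["side"],key=lambda q:np.linalg.norm(back(C["side"],q["pixel"],.03)[:2]-p[:2]))
    print(r["pixel"],s["pixel"])
    for pr in ([(C["top"],r["pixels"])],[(C["side"],s["pixels"])],[(C["top"],r["pixels"]),(C["side"],s["pixels"])]):
        v,q=fit(pr,p); print("  ",v[:2],np.rad2deg(v[2]),q)
for c in C:
    L=models.outline_of(c,"mat")
    m=L[0]["pixels"].astype(np.uint8)
    h=cv2.convexHull(np.argwhere(m)[:,::-1].astype(np.float32).reshape(-1,1,2))
    ap=cv2.approxPolyDP(h,6,True)[:,0]; Q=np.array([back(C[c],a,.003) for a in ap]); print(c,ap.tolist(),Q)
m=models.outline_of("top","mat")[0]
mm=cv2.morphologyEx(m["pixels"].astype(np.uint8),cv2.MORPH_CLOSE,np.ones((45,45)))
print(fit([(C["top"],mm)],back(C["top"],m["pixel"],0),dict(sx=.24,sy=.64,h=.003,z=0)))
for t in ("casting","height_gauge","stapler","marker"):
    imaging.read_camera("top")
    for r in models.outline_of("top",t): print(t,r["confidence"],back(C["top"],r["pixel"],.03))
E
```

```text
[236.3, 137.4] [199.0, 219.3]
   [0.7442 0.067 ] -117.66152068027853 0.886726311000901
   [0.7415 0.0698] 59.46618442289295 0.909662800107904
   [0.7427 0.0687] 60.97645501641376 0.8913119744503383
[197.8, 275.8] [332.1, 312.0]
   [0.3152 0.1778] -47.10414485749786 0.9401984886519278
   [0.3131 0.1795] 132.72687677179073 0.8909874836417638
   [0.3146 0.1789] 131.97860873234995 0.9083286234055064
[203.2, 195.3] [278.9, 222.1]
   [0.5647 0.1753] 150.36674564199282 0.9366360064297198
   [0.5806 0.1688] -59.99999999999999 0.0
   [0.5647 0.1753] 150.36674564199282 0.4683180032148599
[263.6, 204.7] [278.9, 222.1]
   [ 0.5417 -0.0161] -0.7423102511853622 0.9488210957296035
   [ 0.5396 -0.0148] -1.774356103172844 0.935676940237366
   [ 0.5411 -0.0162] -1.227660740509373 0.9317484629376748
[333.3, 219.6] [327.0, 181.1]
   [ 0.4944 -0.2332] 150.57313696995737 0.9586624956426079
   [ 0.4932 -0.232 ] 150.83706687927742 0.928324207943141
   [ 0.4943 -0.2332] -29.651453988534062 0.9407489745461006
top [[366.0, 185.0], [360.0, 257.0], [161.0, 238.0], [170.0, 166.0]] [[ 0.6123 -0.3419  0.003 ]
 [ 0.3828 -0.327   0.003 ]
 [ 0.4248  0.3036  0.003 ]
 [ 0.6543  0.2848  0.003 ]]
side [[371.0, 177.0], [262.0, 342.0], [180.0, 298.0], [305.0, 156.0]] [[ 0.382  -0.3238  0.003 ]
 [ 0.4216  0.3053  0.003 ]
 [ 0.6524  0.2919  0.003 ]
 [ 0.6111 -0.3332  0.003 ]]
(array([ 0.5202, -0.0186, -0.0642]), np.float64(0.976631946030184))
height_gauge 0.75 [ 0.4171 -0.6838  0.03  ]
stapler 0.92 [0.6204 0.4502 0.03  ]
marker 0.71 [0.4253 0.462  0.03  ]
```

```bash
cat >> h.py <<'E'
def down(th):
    "tool pointing down with jaw axis (tool z) at world angle th(deg)"
    t=np.deg2rad(th); z=np.array([np.cos(t),np.sin(t),0]); y=np.array([0,0,-1.]); return np.column_stack([np.cross(y,z),y,z])
def plan(pos,th,step=.048,turn=8.4,nmax=60,show=True):
    s=robot.read_state(); p=np.array(s["tool_pos"]); Rm=R.from_rotvec(s["orientation"]).as_matrix()
    T=down(th); 
    rv=R.from_matrix(Rm.T@T).as_rotvec(degrees=True); d=np.array(pos)-p
    print("t",s["t"],"pos",p,"jaw ang",np.rad2deg(np.arctan2(Rm[1,2],Rm[0,2])),"tilt",np.rad2deg(np.arccos(-Rm[2,1])),"q6",s["q"][5],"turn",rv,"shift tool",Rm.T@d,"open",s["opening"],"F",s["force"])
    n=max(int(np.ceil(np.abs(d).max()/step)),int(np.ceil(np.abs(rv).max()/turn)),1)
    n=max(n,int(np.ceil(np.linalg.norm(d)/step)))
    for i in range(n):
        k=n-i
        r=np.round(Rm.T@(pos-p)/k,4); w=np.round(R.from_matrix(Rm.T@T).as_rotvec(degrees=True)/k,2)
        if show: print(i+1,r.tolist(),w.tolist())
        p=p+Rm@r; Rm=Rm@R.from_rotvec(w,degrees=True).as_matrix()
E
python3 - <<'E'
from h import *
C={c:cam(c) for c in("top","side")}
imaging.read_camera("side")
for r in models.outline_of("side","case_1"):
    p=back(C["side"],r["pixel"],.03)
    if abs(p[0]-.565)<.03 and abs(p[1]-.175)<.03: print(r["confidence"],fit([(C["side"],r["pixels"])],p))
plan(np.array([.565,.175,.15]),-30)
plan(np.array([.565,.175,.15]),150,show=False)
E
```

```text
0.75 (array([0.5625, 0.1758, 2.6244]), np.float64(0.9324440204914285))
t 1.15 pos [ 0.2582 -0.5416  0.2374] jaw ang -64.5156837621601 tilt 0.002065722230892412 q6 -0.0854041283487074 turn [  0.0011 -34.5157  -0.0018] shift tool [-0.5853  0.0874 -0.5149] open 0.09302420322592861 F [ 0.0835 -0.1662  0.1376]
1 [-0.0344, 0.0051, -0.0303] [0.0, -2.03, -0.0]
2 [-0.0355, 0.0051, -0.029] [0.0, -2.03, -0.0]
3 [-0.0365, 0.0051, -0.0278] [0.0, -2.03, -0.0]
4 [-0.0374, 0.0052, -0.0265] [0.0, -2.03, -0.0]
5 [-0.0384, 0.0051, -0.0251] [0.0, -2.03, -0.0]
6 [-0.0392, 0.0052, -0.0237] [0.0, -2.03, -0.0]
7 [-0.04, 0.0051, -0.0223] [0.0, -2.03, -0.0]
8 [-0.0408, 0.0052, -0.0209] [0.0, -2.03, -0.0]
9 [-0.0415, 0.0051, -0.0195] [0.0, -2.03, -0.0]
10 [-0.0422, 0.0052, -0.018] [0.0, -2.03, -0.0]
11 [-0.0428, 0.0051, -0.0165] [0.0, -2.03, -0.0]
12 [-0.0434, 0.0052, -0.0149] [0.0, -2.03, -0.0]
13 [-0.0439, 0.0051, -0.0134] [0.0, -2.03, -0.0]
14 [-0.0443, 0.0052, -0.0118] [0.0, -2.03, -0.0]
15 [-0.0447, 0.0051, -0.0102] [0.0, -2.03, -0.0]
16 [-0.045, 0.0052, -0.0087] [0.0, -2.03, -0.0]
17 [-0.0453, 0.0051, -0.0071] [0.0, -2.04, -0.0]
t 1.15 pos [ 0.2582 -0.5416  0.2374] jaw ang -64.5156837621601 tilt 0.002065722230892412 q6 -0.0854041283487074 turn [  0.0024 145.4843   0.0014] shift tool [-0.5853  0.0874 -0.5149] open 0.09302420322592861 F [ 0.0835 -0.1662  0.1376]
```

{"method": "carry_out", "body": {
  "motion": [-0.034,0.005,-0.03,0,-2,0,1,-0.0355,0.005,-0.029,0,-2,0,1,-0.0365,0.005,-0.028,0,-2,0,1,-0.0375,0.005,-0.0265,0,-2,0,1,-0.0385,0.005,-0.025,0,-2,0,1],
  "squeeze": 50
}}

```text
t: 1.65
tool_pos: [0.3483, -0.3297, 0.2109]
orientation: [-0.595, 1.867, -1.871]
force: [0.6, -0.2, 0.1]
opening: 0.0929
```

```bash
python3 - <<'E'
from h import *
plan(np.array([.564,.1755,.15]),-29.6)
E
```

```text
t 1.65 pos [ 0.3483 -0.3297  0.2109] jaw ang -54.678845560277686 tilt 0.1196299796463018 q6 0.09038283621263322 turn [ -0.0908 -25.0789   0.0794] shift tool [-0.4681  0.0599 -0.2876] open 0.0928927193970431 F [ 0.553  -0.2288  0.1071]
1 [-0.039, 0.005, -0.024] [-0.01, -2.09, 0.01]
2 [-0.0399, 0.005, -0.0225] [-0.01, -2.09, 0.01]
3 [-0.0406, 0.005, -0.0211] [-0.01, -2.09, 0.01]
4 [-0.0414, 0.005, -0.0196] [-0.01, -2.09, 0.01]
5 [-0.0421, 0.005, -0.018] [-0.01, -2.09, 0.0]
6 [-0.0427, 0.0051, -0.0165] [-0.01, -2.09, 0.01]
7 [-0.0433, 0.0051, -0.0149] [-0.01, -2.09, 0.0]
8 [-0.0438, 0.005, -0.0133] [-0.0, -2.09, 0.01]
9 [-0.0442, 0.0051, -0.0117] [-0.01, -2.09, 0.0]
10 [-0.0447, 0.0051, -0.0101] [-0.0, -2.09, 0.01]
11 [-0.045, 0.005, -0.0085] [-0.01, -2.09, 0.0]
12 [-0.0452, 0.0051, -0.0068] [-0.0, -2.09, 0.01]
```

Tracking is good, with little lag. I continue toward case 1.

{"method": "carry_out", "body": {
  "motion": [-0.039,0.005,-0.024,0,-2.1,0,1,-0.04,0.005,-0.0225,0,-2.1,0,1,-0.0405,0.005,-0.021,0,-2.1,0,1,-0.0415,0.005,-0.0195,0,-2.1,0,1,-0.042,0.005,-0.018,0,-2.1,0,1]
}}

```text
t: 2.15
tool_pos: [0.44, -0.1105, 0.1859]
orientation: [-0.742, 1.74, -1.751]
force: [1.0, -0.5, 0.1]
opening: 0.0932
```

{"method": "carry_out", "body": {
  "motion": [-0.0425,0.005,-0.0165,0,-2.1,0,1,-0.0435,0.005,-0.015,0,-2.1,0,1,-0.044,0.005,-0.0135,0,-2.1,0,1,-0.044,0.005,-0.0115,0,-2.1,0,1,-0.0445,0.005,-0.01,0,-2.1,0,1]
}}

```text
t: 2.65
tool_pos: [0.5306, 0.1107, 0.1613]
orientation: [-0.874, 1.608, -1.624]
force: [0.2, -0.6, 0.6]
opening: 0.093
```

```bash
python3 - <<'E'
from h import *
plan(np.array([.564,.1755,.12]),-29.6)
E
```

```text
t 2.65 pos [0.5306 0.1107 0.1613] jaw ang -32.85779452343121 tilt 0.6315721262504027 q6 0.6898611897743321 turn [-0.6303 -3.2574 -0.0409] shift tool [-0.0725  0.0413 -0.0076] open 0.09300087209464601 F [ 0.1596 -0.6124  0.6462]
1 [-0.0363, 0.0207, -0.0038] [-0.32, -1.63, -0.02]
2 [-0.0363, 0.0206, -0.0026] [-0.31, -1.63, -0.02]
```

{"method": "carry_out", "body": {
  "motion": [-0.037,0.02,-0.004,-0.3,-1.6,0,1,-0.036,0.02,-0.003,-0.3,-1.6,0,1,0,0.01,0,0,0,0,1,0,0,0,0,0,0,1,0,0,0,0,0,0,1]
}}

```text
t: 3.15
tool_pos: [0.5654, 0.1852, 0.1091]
orientation: [-0.923, 1.572, -1.571]
force: [1.2, -0.2, -0.7]
opening: 0.0932
```

```bash
python3 - <<'E'
from h import *
plan(np.array([.564,.1755,.029]),-29.6)
for c in("top","side"): cv2.imwrite(f"pics/{c}1.png",imaging.read_camera(c))
C=cam("side")
print(proj(C,box(.564,.1755,np.deg2rad(-29.6))))
E
```

```text
t 3.15 pos [0.5654 0.1852 0.1091] jaw ang -29.053411669110776 tilt 0.09862402640540242 q6 0.7366221374494735 turn [-0.0229  0.5466 -0.0959] shift tool [0.0093 0.0801 0.0035] open 0.09321027096069319 F [ 1.1553 -0.2359 -0.7276]
1 [0.0046, 0.04, 0.0017] [-0.01, 0.27, -0.05]
2 [0.0046, 0.0401, 0.0018] [-0.01, 0.28, -0.05]
[[264.0237 272.2766]
 [263.0387 261.9125]
 [221.4294 295.539 ]
 [219.0993 285.394 ]
 [251.4274 256.2825]
 [250.123  245.8312]
 [209.7877 278.0114]
 [207.2008 267.7222]]
```

View pics/side1.png

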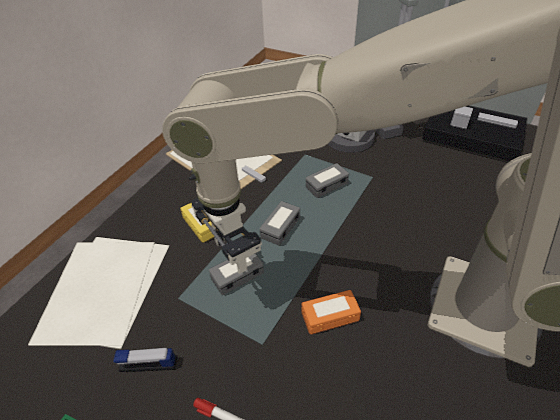

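The gripper straddles case 1, whose lid is at about (235,268). I descend.

{"method": "carry_out", "body": {
  "motion": [0.0045,0.03,0.002,0,0.3,0,1,0.0045,0.03,0.0015,0,0.3,0,1,0,0.01,0,0,0,0,1,0,0.003,0,0,0,0,1,0,0,0,0,0,0,1]
}}

```text
t: 3.75
tool_pos: [0.5692, 0.1719, 0.0432]
orientation: [-0.898, 1.577, -1.584]
force: [-0.3, 0.6, 1.4]
opening: 0.0926
```

```bash
python3 - <<'E'
from h import *
plan(np.array([.564,.1755,.029]),-29.6)
E
```

```text
t 3.75 pos [0.5692 0.1719 0.0432] jaw ang -30.072712897535528 tilt 0.8336686034125076 q6 0.7312457143466273 turn [-0.5992 -0.4697 -0.5796] shift tool [-0.0004  0.0141 -0.0065] open 0.092631197935208 F [-0.2675  0.5721  1.4321]
1 [-0.0004, 0.0141, -0.0065] [-0.6, -0.47, -0.58]
```

{"method": "carry_out", "body": {
  "motion": [0,0.008,-0.004,-0.5,-0.4,-0.5,1,0,0.004,-0.002,-0.1,0,-0.1,1,0,0,0,0,0,0,1,0,0,0,0,0,0,1,0,0,0,0,0,0,1]
}}

```text
t: 4.25
tool_pos: [0.5666, 0.1762, 0.0348]
orientation: [-0.914, 1.576, -1.579]
force: [0.6, 0.7, 0.4]
opening: 0.0932
```

```bash
python3 - <<'E'
from h import *
plan(np.array([.564,.1755,.029]),-29.6)
print(robot.read_state()["dq"])
E
```

```text
t 4.25 pos [0.5666 0.1762 0.0348] jaw ang -29.603467966136172 tilt 0.2765273063782839 q6 0.7320714059244159 turn [-0.216  -0.0031 -0.1727] shift tool [ 0.0019  0.0058 -0.002 ] open 0.09320776954144996 F [0.5689 0.6668 0.3525]
1 [0.0019, 0.0058, -0.002] [-0.22, -0.0, -0.17]
[ 0.0003 -0.003  -0.0042 -0.0002  0.0011 -0.0011]
```

{"method": "carry_out", "body": {
  "motion": [0.002,0.006,-0.002,-0.2,0,-0.2,1,0,0.001,0,0,0,0,1,0,0,0,0,0,0,-1,0,0,0,0,0,0,-1,0,0,0,0,0,0,-1]
}}

```text
t: 4.75
tool_pos: [0.5638, 0.1755, 0.0273]
orientation: [-0.919, 1.578, -1.579]
force: [-1.7, -0.6, 0.3]
opening: 0.0732
```

```bash
python3 - <<'E'
from h import *
plan(np.array([.564,.1755,.029]),-29.6)
print(robot.read_state())
E
```

```text
t 4.75 pos [0.5638 0.1755 0.0273] jaw ang -29.596321342745533 tilt 0.03824731904853659 q6 0.7320628798060579 turn [-0.0085  0.0037  0.0373] shift tool [-0.0002 -0.0017  0.0002] open 0.07323911633791565 F [-1.6845 -0.5965  0.3225]
1 [-0.0002, -0.0017, 0.0002] [-0.01, 0.0, 0.04]
{'t': 4.75, 'q': array([ 0.2152,  0.3018,  1.6945, -0.0006,  1.1456,  0.7321]), 'dq': array([-0.0029,  0.0019,  0.0006,  0.0014, -0.0015, -0.0009]), 'joint_torque': array([  0.0127, -58.2614, -42.7942,   0.0592,  -0.0345,  -0.    ]), 'tool_pos': array([0.5638, 0.1755, 0.0273]), 'orientation': array([-0.9194,  1.5784, -1.5792]), 'force': array([-1.6845, -0.5965,  0.3225]), 'wrist_torque': array([-0.0483, -0.0318,  0.0035]), 'opening': 0.07323911633791565}
```

{"method": "carry_out", "body": {
  "motion": [0,0,0,0,0,0,-1,0,0,0,0,0,0,-1,0,0,0,0,0,0,-1,0,0,0,0,0,0,-1,0,0,0,0,0,0,-1]
}}

```text
t: 5.25
tool_pos: [0.5638, 0.1755, 0.0274]
orientation: [-0.919, 1.578, -1.579]
force: [1.0, -0.0, -0.6]
opening: 0.0617
```

```bash
python3 - <<'E'
from h import *
plan(np.array([.564,.1755,.029]),-29.6)
s=robot.read_state();print(s["force"],s["wrist_torque"])
E
```

```text
t 5.25 pos [0.5638 0.1755 0.0274] jaw ang -29.59978728008144 tilt 0.0324289539238228 q6 0.7320347274866655 turn [-0.0106  0.0002  0.0307] shift tool [-0.0001 -0.0016  0.0001] open 0.06172514022366961 F [ 0.9991 -0.0237 -0.6049]
1 [-0.0001, -0.0016, 0.0001] [-0.01, 0.0, 0.03]
[ 0.9991 -0.0237 -0.6049] [-0.0007 -0.0329  0.0248]
```

{"method": "carry_out", "body": {
  "motion": [0,-0.01,0,0,0,0,-1,0,-0.03,0,0,0,0,-1,0,-0.03,0,0,0,0,-1,0,-0.02,0,0,0,0,-1,0,0,0,0,0,0,-1]
}}

```text
t: 5.75
tool_pos: [0.5608, 0.1748, 0.1189]
orientation: [-0.927, 1.582, -1.579]
force: [1.2, 0.7, -2.8]
opening: 0.0619
```

{"method": "carry_out", "body": {
  "motion": [0,0,0,0,0,0,-1,0,0,0.045,0,0,0,-1,0,0,0,0,0,0,-1,0,0,-0.045,0,0,0,-1,0,0,0,0,0,0,-1]
}}

```text
t: 6.25
tool_pos: [0.5542, 0.1729, 0.1077]
orientation: [-0.943, 1.593, -1.579]
force: [0.1, 0.0, -3.2]
opening: 0.062
```

```bash
cat >> h.py <<'E'
def tq(n=3,c="top"):
    F=[];W=[];
    for i in range(n):
        imaging.read_camera(c); s=robot.read_state(); F.append(s["force"]);W.append(s["wrist_torque"])
    Rm=R.from_rotvec(s["orientation"]).as_matrix()
    print("t",s["t"],"F",np.mean(F,0),"W tool",np.mean(W,0)@Rm,"sd",np.std(W,0),"pos",s["tool_pos"],"open",s["opening"])
E
python3 - <<'E'
from h import *
plan(np.array([.564,.1755,.11]),-29.6)
tq()
E
```

```text
t 6.25 pos [0.5542 0.1729 0.1077] jaw ang -29.693956141802477 tilt 1.432629082075617 q6 0.7320768650903869 turn [ 1.071  -0.0851  0.9515] shift tool [-0.0071 -0.0025  0.0072] open 0.06204239756832128 F [ 0.1267  0.042  -3.2141]
1 [-0.0071, -0.0025, 0.0072] [1.07, -0.09, 0.95]
t 6.4 F [ 0.8394 -0.4906 -4.0952] W tool [0.0759 0.03   0.0443] sd [0.012  0.0131 0.0154] pos [0.5594 0.1716 0.1109] open 0.06171582200847508
```

{"method": "carry_out", "body": {
  "motion": [0,0,-0.045,0,0,0,-1,0,0,0,0,0,0,-1,0,0,0.045,0,0,0,-1,0,0,0,0,0,0,-1,0,0,0,0,0,0,-1]
}}

```text
t: 6.9
tool_pos: [0.5598, 0.1707, 0.108]
orientation: [-0.938, 1.589, -1.581]
force: [-1.0, -0.1, -4.4]
opening: 0.0614
```

```bash
python3 - <<'E'
from h import *
plan(np.array([.564,.1755,.11]),-29.6)
tq(5)
plan(np.array([.564,.1755,.11]),-29.6)
E
```

```text
t 6.9 pos [0.5598 0.1707 0.108 ] jaw ang -29.73672637054177 tilt 1.1454178026554624 q6 0.7290291831718599 turn [ 0.7804 -0.131   0.8384] shift tool [-0.0062 -0.0021  0.0013] open 0.0614341962533167 F [-0.9902 -0.1179 -4.3813]
1 [-0.0062, -0.0021, 0.0013] [0.78, -0.13, 0.84]
t 7.15 F [-0.0726  0.0459 -3.7473] W tool [ 0.0546 -0.011  -0.0023] sd [0.0296 0.0342 0.036 ] pos [0.5591 0.1713 0.1086] open 0.06156308778408502
t 7.15 pos [0.5591 0.1713 0.1086] jaw ang -29.676768696706667 tilt 1.1124858738589558 q6 0.729287250456684 turn [ 0.7495 -0.0714  0.8221] shift tool [-0.0061 -0.0016  0.0022] open 0.06156308778408502 F [-0.0213 -0.6271 -3.7448]
1 [-0.0061, -0.0016, 0.0022] [0.75, -0.07, 0.82]
```

{"method": "carry_out", "body": {
  "motion": [0,0,0.045,0.5,0,0.5,-1,0,0,0,0,0,0,-1,0,0,-0.045,0.3,0,0.3,-1,0,0,0,0,0,0,-1,0,0,0,0,0,0,-1]
}}

```text
t: 7.65
tool_pos: [0.5552, 0.1715, 0.1047]
orientation: [-0.925, 1.581, -1.579]
force: [0.5, 0.9, -3.3]
opening: 0.0617
```

```bash
python3 - <<'E'
from h import *
tq(10)
plan(np.array([.564,.1755,.11]),-29.6)
E
```

```text
t 8.15 F [ 0.3016  0.1311 -3.608 ] W tool [ 0.0634 -0.0055  0.0076] sd [0.0344 0.037  0.0228] pos [0.5559 0.171  0.1046] open 0.06164947622344972
t 8.15 pos [0.5559 0.171  0.1046] jaw ang -29.678641380181077 tilt 0.34510967447273166 q6 0.7285591027813422 turn [ 0.2452 -0.0781  0.2428] shift tool [-0.0079 -0.0055  0.0048] open 0.06164947622344972 F [-0.5577  0.139  -3.7422]
1 [-0.0079, -0.0055, 0.0048] [0.25, -0.08, 0.24]
```

{"method": "carry_out", "body": {
  "motion": [0,0,-0.045,0,0,0,-1,0,0,0,0,0,0,-1,0,0,0.045,0,0,0,-1,0,0,0,0,0,0,-1,0,0,0,0,0,0,-1]
}}

```text
t: 8.65
tool_pos: [0.5536, 0.1707, 0.1013]
orientation: [-0.93, 1.586, -1.579]
force: [-0.1, -0.7, -3.8]
opening: 0.0616
```

```bash
python3 - <<'E'
from h import *
tq(10)
plan(np.array([.5638,.1755,.0274]),-29.6)
E
```

```text
t 9.15 F [-0.143   0.0474 -3.4214] W tool [0.0475 0.0029 0.0181] sd [0.032  0.0209 0.0118] pos [0.5534 0.1711 0.1019] open 0.061909124642904004
t 9.15 pos [0.5534 0.1711 0.1019] jaw ang -29.593531586181843 tilt 0.6211464864344195 q6 0.7281983147413056 turn [0.4516 0.0081 0.4264] shift tool [-0.0095  0.0743  0.0075] open 0.061909124642904004 F [-0.8849  0.2838 -4.005 ]
1 [-0.0047, 0.0372, 0.0037] [0.23, 0.0, 0.21]
2 [-0.0046, 0.0372, 0.0036] [0.22, 0.01, 0.22]
```

{"method": "carry_out", "body": {
  "motion": [-0.003,0,0.03,0.2,0,0.2,-1,-0.003,0,0.03,0.2,0,0.2,-1,0,0,0,0,0,0,-1,0,0,0,0,0,0,-1,0,0,0,0,0,0,-1]
}}

```text
t: 9.65
tool_pos: [0.6087, 0.147, 0.101]
orientation: [-0.922, 1.579, -1.577]
force: [-0.6, -0.5, -3.1]
opening: 0.0616
```

```bash
python3 - <<'E'
from h import *
tq(10)
plan(np.array([.5638,.1755,.0274]),-29.6)
E
```

```text
t 10.15 F [ 0.0239  0.1035 -3.7455] W tool [ 0.0563  0.0086 -0.0006] sd [0.0421 0.0292 0.02  ] pos [0.609  0.147  0.1012] open 0.061709920723252716
t 10.15 pos [0.609  0.147  0.1012] jaw ang -29.492856709070793 tilt 0.09867094118770074 q6 0.6692464022045644 turn [0.0927 0.1072 0.0339] shift tool [-0.0027  0.0739 -0.0532] open 0.061709920723252716 F [-0.1331  0.8091 -3.59  ]
1 [-0.0013, 0.0369, -0.0266] [0.05, 0.05, 0.02]
2 [-0.0013, 0.037, -0.0267] [0.04, 0.06, 0.01]
```

{"method": "carry_out", "body": {
  "motion": [0,0,-0.045,0,0,0,-1,0,0,0,0,0,0,-1,0,0,0,0,0,0,-1,0,0,0,0,0,0,-1,0,0,0,0,0,0,-1]
}}

```text
t: 10.65
tool_pos: [0.567, 0.1692, 0.0988]
orientation: [-0.926, 1.582, -1.577]
force: [0.8, -1.2, -2.8]
opening: 0.0616
```

```bash
python3 - <<'E'
from h import *
tq(10)
plan(np.array([.5638,.1755,.0274]),-29.6)
E
```

```text
t 11.15 F [ 0.2155 -0.1585 -3.7531] W tool [ 0.0548 -0.0017 -0.0087] sd [0.026  0.0291 0.0253] pos [0.5664 0.1692 0.0984] open 0.06176510473732691
t 11.15 pos [0.5664 0.1692 0.0984] jaw ang -29.515131030134242 tilt 0.4048601619032096 q6 0.7179024824287216 turn [0.3339 0.0855 0.229 ] shift tool [-0.0045  0.071  -0.005 ] open 0.06176510473732691 F [ 0.5904 -0.3051 -4.2949]
1 [-0.0022, 0.0355, -0.0025] [0.17, 0.04, 0.11]
2 [-0.0022, 0.0355, -0.0026] [0.16, 0.05, 0.12]
```

Case 1 is quiet: the moment differs by less than 0.02 N m between strokes of 47–60 mm. I set it back down.

{"method": "carry_out", "body": {
  "motion": [-0.002,0.025,-0.0025,0.15,0,0.1,-1,-0.002,0.02,-0.0025,0.15,0,0.1,-1,0,0.008,0,0,0,0,-1,0,0,0,0,0,0,-1,0,0,0,0,0,0,-1]
}}

```text
t: 11.65
tool_pos: [0.5653, 0.1753, 0.0458]
orientation: [-0.917, 1.576, -1.578]
force: [-0.2, -0.5, -4.3]
opening: 0.0618
```

```bash
python3 - <<'E'
from h import *
plan(np.array([.5638,.1755,.0274]),-29.6)
E
```

```text
t 11.65 pos [0.5653 0.1753 0.0458] jaw ang -29.522029489399152 tilt 0.13154693866994818 q6 0.7294648411612843 turn [-0.1034  0.078  -0.0813] shift tool [ 0.0006  0.0184 -0.0015] open 0.061843734961078485 F [-0.1902 -0.531  -4.2788]
1 [0.0006, 0.0184, -0.0015] [-0.1, 0.08, -0.08]
```

{"method": "carry_out", "body": {
  "motion": [0.0005,0.008,-0.0015,-0.1,0.1,-0.1,-1,0,0.004,0,0,0,0,-1,0,0.002,0,0,0,0,-1,0,0.001,0,0,0,0,-1,0,0,0,0,0,0,-1]
}}

```text
t: 12.15
tool_pos: [0.5658, 0.1757, 0.0325]
orientation: [-0.914, 1.577, -1.58]
force: [-0.6, -0.1, -3.3]
opening: 0.0616
```

```bash
python3 - <<'E'
from h import *
plan(np.array([.5638,.1755,.0274]),-29.6)
E
```

```text
t 12.15 pos [0.5658 0.1757 0.0325] jaw ang -29.65243026559803 tilt 0.2189454398239652 q6 0.7325090722467514 turn [-0.176  -0.0522 -0.1303] shift tool [ 0.0012  0.0051 -0.0017] open 0.061593540383667524 F [-0.6226 -0.0775 -3.2729]
1 [0.0012, 0.0051, -0.0017] [-0.18, -0.05, -0.13]
```

{"method": "carry_out", "body": {
  "motion": [0.001,0.002,-0.0015,-0.2,0,-0.1,-1,0,0.0015,-0.0005,0,0,0,-1,0,0.0015,0,0,0,0,-1,0,0.001,0,0,0,0,-1,0,0,0,0,0,0,-1]
}}

```text
t: 12.65
tool_pos: [0.564, 0.176, 0.0275]
orientation: [-0.917, 1.579, -1.579]
force: [-0.1, -0.1, -4.1]
opening: 0.0619
```

```bash
python3 - <<'E'
from h import *
plan(np.array([.5638,.1755,.0274]),-29.6)
E
```

```text
t 12.65 pos [0.564  0.176  0.0275] jaw ang -29.646200197978857 tilt 0.060938097884149986 q6 0.7324158541465554 turn [-0.0113 -0.0462 -0.0599] shift tool [0.0005 0.0001 0.    ] open 0.06186908914801854 F [-0.1013 -0.0558 -4.0881]
1 [0.0005, 0.0001, 0.0] [-0.01, -0.05, -0.06]
```

{"method": "carry_out", "body": {
  "motion": [0,0.001,0,0,0,0,-1,0,0.0005,0,0,0,0,-1,0,0.0005,0,0,0,0,-1,0,0,0,0,0,0,-1,0,0,0,0,0,0,-1]
}}

```text
t: 13.15
tool_pos: [0.5642, 0.1761, 0.0274]
orientation: [-0.917, 1.579, -1.579]
force: [-2.3, -0.3, 1.1]
opening: 0.0618
```

```bash
python3 - <<'E'
from h import *
plan(np.array([.5638,.1755,.0274]),-29.6)
E
```

```text
t 13.15 pos [0.5642 0.1761 0.0274] jaw ang -29.64565405303896 tilt 0.05691535957125284 q6 0.7325960377465836 turn [-0.0138 -0.0456 -0.0552] shift tool [ 0.0007 -0.     -0.0001] open 0.06175684845771021 F [-2.2761 -0.344   1.0727]
1 [0.0007, -0.0, -0.0001] [-0.01, -0.05, -0.06]
```

Contact: the measured force shows the mat carrying the case. I release, wait, then rise.

{"method": "carry_out", "body": {
  "motion": [0,0,0,0,0,0,1,0,0,0,0,0,0,1,0,0,0,0,0,0,1,0,-0.02,0,0,0,0,1,0,-0.04,0,0,0,0,1]
}}

```text
t: 13.65
tool_pos: [0.5609, 0.1752, 0.0822]
orientation: [-0.925, 1.584, -1.578]
force: [-1.0, 0.7, -0.3]
opening: 0.0923
```

```bash
python3 - <<'E'
from h import *
plan(np.array([.5408,-.0157,.11]),-1.1)
E
```

```text
t 13.65 pos [0.5609 0.1752 0.0822] jaw ang -29.653429274885823 tilt 0.4178154560992987 q6 0.7324330061200286 turn [  0.3905 -28.5526   0.1605] shift tool [ 0.176  -0.0275  0.0768] open 0.09228983846490812 F [-1.0153  0.746  -0.3436]
1 [0.0352, -0.0055, 0.0154] [0.08, -5.71, 0.03]
2 [0.0365, -0.0055, 0.0118] [0.08, -5.71, 0.03]
3 [0.0375, -0.0055, 0.0081] [0.08, -5.71, 0.03]
4 [0.0382, -0.0055, 0.0043] [0.08, -5.71, 0.04]
5 [0.0384, -0.0056, 0.0006] [0.07, -5.71, 0.03]
```

{"method": "carry_out", "body": {
  "motion": [0.034,-0.02,0.0155,0.1,-5.7,0,1,0.0365,-0.008,0.012,0.1,-5.7,0,1,0.0375,0,0.008,0.1,-5.7,0,1,0.035,0,0.0045,0,-5.7,0,1,0.025,0,0.0005,0,-4,0,1]
}}

```text
t: 14.15
tool_pos: [0.5508, 0.0002, 0.1205]
orientation: [-1.186, 1.217, -1.236]
force: [0.2, 0.2, 0.9]
opening: 0.0933
```

{"method": "carry_out", "body": {
  "motion": [0,0,0,0,0,0,1,0,0,0,0,0,0,1,0,0,0,0,0,0,1,0,0,0,0,0,0,1,0,0,0,0,0,0,1]
}}

```text
t: 14.65
tool_pos: [0.5516, -0.0006, 0.121]
orientation: [-1.183, 1.219, -1.24]
force: [-0.3, -0.2, 0.3]
opening: 0.0932
```

```bash
python3 - <<'E'
from h import *
plan(np.array([.5408,-.0157,.0274]),-1.1)
C={c:cam(c) for c in("top","side")}
for c in C:
    cv2.imwrite(f"pics/{c}2.png",imaging.read_camera(c))
    for r in models.outline_of(c,"case_1"):
        p=back(C[c],r["pixel"],.035); v,q=fit([(C[c],r["pixels"])],p); print(c,r["confidence"],r["pixel"],v[:2],np.rad2deg(v[2]),q)
E
```

```text
t 14.65 pos [ 0.5516 -0.0006  0.121 ] jaw ang -1.7458236575132737 tilt 0.9680927360745781 q6 -0.06420573279732092 turn [-0.9676 -0.646   0.0301] shift tool [ 0.0154  0.0934 -0.0119] open 0.09321598449473557 F [-0.2711 -0.1795  0.2801]
1 [0.0077, 0.0467, -0.0059] [-0.48, -0.32, 0.02]
2 [0.0077, 0.0467, -0.0056] [-0.49, -0.33, 0.01]
top 0.69 [191.2, 272.7] [0.3259 0.1898] -49.22434683218531 0.48990267692453904
top 0.6 [237.0, 135.7] [0.7443 0.067 ] 61.06659123554151 0.9251133969070324
top 0.56 [201.2, 193.4] [0.5657 0.1773] 148.61099348833937 0.7620181988858017
top 0.56 [332.9, 218.9] [ 0.4934 -0.2338] -29.514123275904254 0.9354901201084849
top 0.39 [280.6, 206.2] [ 0.5151 -0.0478] 91.64557967888847 0.06963892033605434
side 0.95 [330.3, 314.4] [0.3121 0.1801] -46.32662623542687 0.9463681396831625
side 0.84 [234.2, 273.7] [0.5633 0.177 ] -31.425250745134978 0.9212484988064584
side 0.72 [277.5, 220.7] [ 0.5403 -0.0147] -2.901798724980687 0.9040938701777278
side 0.67 [201.7, 220.9] [0.7434 0.0683] -119.39582117517787 0.9137346538924741
side 0.56 [329.4, 182.6] [ 0.4906 -0.2335] 155.58405803343146 0.8487976131899373
```

View pics/side2.png

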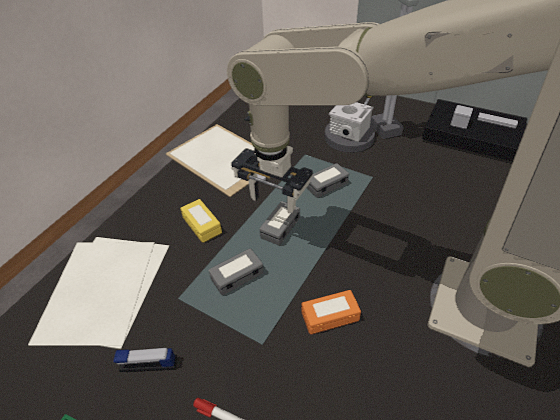

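Case 1 sits back in place at (235,270), and the gripper is over case 2 at (280,220).

{"method": "carry_out", "body": {
  "motion": [0.0077,0.035,-0.008,-0.6,-0.3,0,1,0.0077,0.03,-0.007,-0.6,-0.3,0,1,0,0.01,-0.001,0,0,0,1,0,0,0,0,0,0,1,0,0,0,0,0,0,1]
}}

```text
t: 15.35
tool_pos: [0.5379, -0.0153, 0.0464]
orientation: [-1.201, 1.223, -1.224]
force: [0.5, -0.6, 0.4]
opening: 0.0927
```

```bash
python3 - <<'E'
from h import *
plan(np.array([.5408,-.0157,.0274]),-1.1)
E
```

```text
t 15.35 pos [ 0.5379 -0.0153  0.0464] jaw ang -1.0826293151516515 tilt 0.03755528811327528 q6 -0.10416822099740393 turn [-0.0081  0.0174  0.0367] shift tool [0.0003 0.019  0.0029] open 0.09266243706717446 F [ 0.4548 -0.641   0.3942]
1 [0.0003, 0.019, 0.0029] [-0.01, 0.02, 0.04]
```

{"method": "carry_out", "body": {
  "motion": [0,0.012,0.003,0,0,0,1,0,0.005,0.001,0,0,0,1,0,0.001,0,0,0,0,1,0,0,0,0,0,0,1,0,0,0,0,0,0,1]
}}

```text
t: 15.85
tool_pos: [0.5459, -0.0149, 0.0309]
orientation: [-1.196, 1.217, -1.227]
force: [-0.1, -0.2, -0.3]
opening: 0.0929
```

```bash
python3 - <<'E'
from h import *
plan(np.array([.5408,-.0157,.0274]),-1.1)
E
```

```text
t 15.85 pos [ 0.5459 -0.0149  0.0309] jaw ang -1.0467508116637187 tilt 0.39852777409727985 q6 -0.10252000089453339 turn [-0.3936  0.053   0.0622] shift tool [ 0.0009  0.0035 -0.0051] open 0.09285577839070198 F [-0.0669 -0.2005 -0.2608]
1 [0.0009, 0.0035, -0.0051] [-0.39, 0.05, 0.06]
```

{"method": "carry_out", "body": {
  "motion": [0.001,0.003,-0.005,-0.4,0,0,1,0,0,0,0,0,0,1,0,0,0,0,0,0,-1,0,0,0,0,0,0,-1,0,0,0,0,0,0,-1]
}}

```text
t: 16.35
tool_pos: [0.5408, -0.016, 0.0284]
orientation: [-1.201, 1.222, -1.224]
force: [-0.2, -0.7, 0.1]
opening: 0.0737
```

{"method": "carry_out", "body": {
  "motion": [0,0,0,0,0,0,-1,0,0,0,0,0,0,-1,0,0,0,0,0,0,-1,0,0,0,0,0,0,-1,0,0,0,0,0,0,-1]
}}

```text
t: 16.85
tool_pos: [0.5409, -0.016, 0.0285]
orientation: [-1.201, 1.222, -1.224]
force: [0.4, 0.0, -1.5]
opening: 0.0618
```

```bash
python3 - <<'E'
from h import *
plan(np.array([.5408,-.0157,.0274]),-1.1)
E
```

```text
t 16.85 pos [ 0.5409 -0.016   0.0285] jaw ang -1.0574764914075443 tilt 0.07352637043948469 q6 -0.10463099543563442 turn [-0.0249  0.0425  0.0692] shift tool [-0.0003  0.0011 -0.0001] open 0.06178364307745359 F [ 0.3943  0.0326 -1.4929]
1 [-0.0003, 0.0011, -0.0001] [-0.02, 0.04, 0.07]
```

{"method": "carry_out", "body": {
  "motion": [0,-0.01,0,0,0,0,-1,0,-0.03,0,0,0,0,-1,0,-0.03,0,0,0,0,-1,0,-0.015,0,0,0,0,-1,0,0,0,0,0,0,-1]
}}

```text
t: 17.35
tool_pos: [0.5373, -0.0154, 0.1146]
orientation: [-1.206, 1.228, -1.219]
force: [0.6, 0.4, -3.4]
opening: 0.0617
```

{"method": "carry_out", "body": {
  "motion": [0,0,0.045,0,0,0,-1,0,0,0,0,0,0,-1,0,0,-0.045,0,0,0,-1,0,0,0,0,0,0,-1,0,0,0,0,0,0,-1]
}}

```text
t: 17.85
tool_pos: [0.5245, -0.0139, 0.0983]
orientation: [-1.226, 1.252, -1.202]
force: [-0.6, -0.8, -3.6]
opening: 0.0613
```

```bash
python3 - <<'E'
from h import *
tq(10)
plan(np.array([.5408,-.0157,.11]),-1.1)
E
```

```text
t 18.35 F [-0.1971 -0.2158 -4.1749] W tool [ 0.1285  0.0019 -0.003 ] sd [0.0298 0.0309 0.0335] pos [ 0.5265 -0.0141  0.1002] open 0.061875881604225816
t 18.35 pos [ 0.5265 -0.0141  0.1002] jaw ang -1.0392366943049078 tilt 2.01845559916999 q6 -0.10467816658004721 turn [ 2.0136  0.0583 -0.1403] shift tool [ 0.0014 -0.0103  0.014 ] open 0.061875881604225816 F [-0.637  -0.9988 -3.8368]
1 [0.0014, -0.0103, 0.014] [2.01, 0.06, -0.14]
```

{"method": "carry_out", "body": {
  "motion": [0,0,-0.045,0,0,0,-1,0,0,0,0,0,0,-1,0,0,0.045,0,0,0,-1,0,0,0,0,0,0,-1,0,0,0,0,0,0,-1]
}}

```text
t: 18.85
tool_pos: [0.5169, -0.0129, 0.0893]
orientation: [-1.239, 1.267, -1.191]
force: [-0.4, 0.6, -3.9]
opening: 0.0619
```

```bash
python3 - <<'E'
from h import *
tq(10)
plan(np.array([.5408,-.0157,.11]),-1.1)
E
```

```text
t 19.35 F [-0.1836  0.4146 -3.9919] W tool [ 0.1098 -0.0021 -0.0309] sd [0.0239 0.0438 0.0239] pos [ 0.5173 -0.013   0.0906] open 0.06197672483978586
t 19.35 pos [ 0.5173 -0.013   0.0906] jaw ang -1.0442496656107079 tilt 3.1299927972108836 q6 -0.10463072802238084 turn [ 3.1196  0.0488 -0.2544] shift tool [ 0.0022 -0.0206  0.0225] open 0.06197672483978586 F [-0.3733 -0.0536 -3.9737]
1 [0.0022, -0.0206, 0.0225] [3.12, 0.05, -0.25]
```

{"method": "carry_out", "body": {
  "motion": [0,-0.015,0.045,2,0,-0.2,-1,0,0,0,0,0,0,-1,0,-0.01,-0.032,1.5,0,0,-1,0,0,0,0,0,0,-1,0,0,0,0,0,0,-1]
}}

```text
t: 19.85
tool_pos: [0.5261, -0.0127, 0.108]
orientation: [-1.202, 1.227, -1.219]
force: [-0.1, -0.2, -3.9]
opening: 0.062
```

```bash
python3 - <<'E'
from h import *
tq(4)
plan(np.array([.5408,-.0157,.11]),-1.1)
E
```

```text
t 20.05 F [-0.4121  0.3042 -3.7009] W tool [ 0.1042  0.0048 -0.0035] sd [0.0069 0.0254 0.0255] pos [ 0.5273 -0.0128  0.1084] open 0.06171118593394394
t 20.05 pos [ 0.5273 -0.0128  0.1084] jaw ang -1.0497374766204095 tilt 0.23900122782249242 q6 -0.10486442818011348 turn [ 0.2063  0.05   -0.1206] shift tool [ 0.0027 -0.0016  0.0136] open 0.06171118593394394 F [-0.1785 -0.6092 -3.8279]
1 [0.0027, -0.0016, 0.0136] [0.21, 0.05, -0.12]
```

{"method": "carry_out", "body": {
  "motion": [0,0,0.035,0.2,0,0,-1,0,0,0.03,0,0,0,-1,0,0,0,0,0,0,-1,0,0,0,0,0,0,-1,0,0,0,0,0,0,-1]
}}

```text
t: 20.55
tool_pos: [0.5941, -0.014, 0.1064]
orientation: [-1.201, 1.226, -1.22]
force: [-0.1, 0.3, -4.0]
opening: 0.0615
```

```bash
python3 - <<'E'
from h import *
tq(10)
plan(np.array([.5408,-.0157,.11]),-1.1)
E
```

```text
t 21.05 F [ 0.0915 -0.2948 -4.6055] W tool [ 0.0542  0.0034 -0.0111] sd [0.0281 0.0234 0.0245] pos [ 0.5942 -0.014   0.1067] open 0.061626231893313704
t 21.05 pos [ 0.5942 -0.014   0.1067] jaw ang -1.0518670097855338 tilt 0.18785988140999108 q6 -0.09322438666174465 turn [ 0.1356  0.048  -0.13  ] shift tool [ 0.0027 -0.0032 -0.0533] open 0.061626231893313704 F [ 0.3031 -0.1665 -4.7689]
1 [0.0014, -0.0016, -0.0267] [0.07, 0.02, -0.07]
2 [0.0013, -0.0016, -0.0266] [0.07, 0.03, -0.06]
```

{"method": "carry_out", "body": {
  "motion": [0,-0.002,-0.045,0.5,0,0,-1,0,0,0,0,0,0,-1,0,0,0,0,0,0,-1,0,0,0,0,0,0,-1,0,0,0,0,0,0,-1]
}}

```text
t: 21.55
tool_pos: [0.5417, -0.0124, 0.1015]
orientation: [-1.204, 1.23, -1.216]
force: [0.5, -0.4, -4.8]
opening: 0.0618
```

```bash
python3 - <<'E'
from h import *
tq(10)
plan(np.array([.5408,-.0157,.0285]),-1.1)
E
```

```text
t 22.05 F [ 0.0243  0.1266 -3.95  ] W tool [ 0.0905 -0.0036 -0.0087] sd [0.0158 0.0381 0.0206] pos [ 0.5407 -0.0123  0.1007] open 0.06181031855362006
t 22.05 pos [ 0.5407 -0.0123  0.1007] jaw ang -1.0505765883491005 tilt 0.5980895943804206 q6 -0.10195328060524088 turn [ 0.5559  0.0484 -0.2207] shift tool [0.0037 0.0721 0.0008] open 0.06181031855362006 F [ 0.2579  0.1838 -4.679 ]
1 [0.0018, 0.0361, 0.0004] [0.28, 0.02, -0.11]
2 [0.0018, 0.0361, 0.0003] [0.28, 0.03, -0.11]
```

{"method": "carry_out", "body": {
  "motion": [0.002,-0.002,-0.045,0.6,0,-0.2,-1,0,0,0,0,0,0,-1,0,0,0,0,0,0,-1,0,0,0,0,0,0,-1,0,0,0,0,0,0,-1]
}}

```text
t: 22.55
tool_pos: [0.4887, -0.0127, 0.0965]
orientation: [-1.208, 1.233, -1.215]
force: [1.8, -0.2, -3.9]
opening: 0.0614
```

{"method": "carry_out", "body": {
  "motion": [0.002,-0.003,0.045,0.3,0,0,-1,0,0,0,0,0,0,-1,0,0,0,0,0,0,-1,0,0,0,0,0,0,-1,0,0,0,0,0,0,-1]
}}

```text
t: 23.05
tool_pos: [0.5347, -0.0154, 0.0963]
orientation: [-1.208, 1.233, -1.215]
force: [0.7, 0.4, -5.2]
opening: 0.0616
```

```bash
python3 - <<'E'
from h import *
tq(14)
plan(np.array([.5408,-.0157,.0285]),-1.1)
E
```

```text
t 23.75 F [ 0.0375  0.132  -3.9031] W tool [ 0.0902 -0.0004 -0.0009] sd [0.0264 0.0324 0.0253] pos [ 0.5343 -0.0154  0.0957] open 0.06154848707449107
t 23.75 pos [ 0.5343 -0.0154  0.0957] jaw ang -1.0399683414456498 tilt 0.7750536339097347 q6 -0.10755618503295382 turn [ 0.762   0.0591 -0.1419] shift tool [0.0004 0.0671 0.0074] open 0.06154848707449107 F [ 0.3898 -0.5052 -4.0361]
1 [0.0002, 0.0335, 0.0037] [0.38, 0.03, -0.07]
2 [0.0001, 0.0336, 0.0035] [0.38, 0.03, -0.07]
```

{"method": "carry_out", "body": {
  "motion": [0,-0.002,0.045,0.2,0,0,-1,0,0,0,0,0,0,-1,0,0,0,0,0,0,-1,0,0,0,0,0,0,-1,0,0,0,0,0,0,-1]
}}

```text
t: 24.25
tool_pos: [0.5751, -0.0156, 0.0907]
orientation: [-1.214, 1.241, -1.209]
force: [1.1, -0.9, -4.0]
opening: 0.0616
```

{"method": "carry_out", "body": {
  "motion": [0,-0.002,-0.045,0.5,0,0,-1,0,0,0,0,0,0,-1,0,0,0,0,0,0,-1,0,0,0,0,0,0,-1,0,0,0,0,0,0,-1]
}}

```text
t: 24.75
tool_pos: [0.5231, -0.0142, 0.0895]
orientation: [-1.213, 1.241, -1.209]
force: [-0.1, 0.3, -3.2]
opening: 0.0621
```

```bash
python3 - <<'E'
from h import *
tq(14)
plan(np.array([.5408,-.0157,.0285]),-1.1)
E
```

```text
t 25.45 F [ 0.0121 -0.0587 -4.2647] W tool [ 0.1031 -0.0011 -0.0062] sd [0.0373 0.0208 0.0279] pos [ 0.5219 -0.014   0.0883] open 0.061875982214858724
t 25.45 pos [ 0.5219 -0.014   0.0883] jaw ang -1.0441937635641159 tilt 1.4331568119766986 q6 -0.10899416924058529 turn [ 1.4062  0.0524 -0.2764] shift tool [0.0016 0.0593 0.0204] open 0.061875982214858724 F [-0.8946 -1.0621 -4.5395]
1 [0.0008, 0.0296, 0.0102] [0.7, 0.03, -0.14]
2 [0.0007, 0.0298, 0.0098] [0.71, 0.02, -0.14]
```

{"method": "carry_out", "body": {
  "motion": [0,-0.006,0.035,0.7,0,-0.1,-1,0,-0.006,0.035,0.6,0,-0.1,-1,0,0,0,0,0,0,-1,0,0,0,0,0,0,-1,0,0,0,0,0,0,-1]
}}

```text
t: 25.95
tool_pos: [0.5911, -0.015, 0.0961]
orientation: [-1.205, 1.229, -1.218]
force: [0.2, -0.2, -4.2]
opening: 0.0618
```

```bash
python3 - <<'E'
from h import *
tq(14)
plan(np.array([.5408,-.0157,.0285]),-1.1)
E
```

```text
t 26.65 F [ 0.1143  0.0098 -3.8416] W tool [ 0.0716 -0.0001 -0.0036] sd [0.0303 0.0307 0.0269] pos [ 0.5915 -0.0151  0.0964] open 0.06152729683574178
t 26.65 pos [ 0.5915 -0.0151  0.0964] jaw ang -1.0518049703627648 tilt 0.3990430128500395 q6 -0.0947250899761115 turn [ 0.3865  0.0479 -0.0993] shift tool [ 0.0017  0.0682 -0.0502] open 0.06152729683574178 F [ 0.2259  0.2336 -3.6261]
1 [0.0008, 0.0341, -0.0251] [0.19, 0.02, -0.05]
2 [0.0009, 0.034, -0.0252] [0.2, 0.03, -0.05]
```

{"method": "carry_out", "body": {
  "motion": [0,-0.002,-0.03,0.3,0,0,-1,0,-0.002,-0.03,0.3,0,0,-1,0,0,0,0,0,0,-1,0,0,0,0,0,0,-1,0,0,0,0,0,0,-1]
}}

```text
t: 27.15
tool_pos: [0.5293, -0.0139, 0.0989]
orientation: [-1.198, 1.223, -1.222]
force: [0.6, -0.1, -4.1]
opening: 0.0615
```

```bash
python3 - <<'E'
from h import *
tq(14)
plan(np.array([.5408,-.0157,.0285]),-1.1)
E
```

```text
t 27.85 F [ 0.2583 -0.2249 -4.0935] W tool [ 0.1127 -0.0017 -0.002 ] sd [0.0289 0.0251 0.0222] pos [ 0.5288 -0.0138  0.0986] open 0.06224878234364034
t 27.85 pos [ 0.5288 -0.0138  0.0986] jaw ang -1.051751510225202 tilt 0.13065210945995492 q6 -0.10684476047280048 turn [-0.0545  0.0483 -0.1187] shift tool [0.0018 0.0701 0.0119] open 0.06224878234364034 F [-0.6071  0.4227 -3.8037]
1 [0.0009, 0.0351, 0.006] [-0.03, 0.02, -0.06]
2 [0.0009, 0.035, 0.006] [-0.02, 0.03, -0.06]
```

{"method": "carry_out", "body": {
  "motion": [0,0,-0.03,0.2,0,0,-1,0,0,-0.03,0.2,0,0,-1,0,0,0,0,0,0,-1,0,0,0,0,0,0,-1,0,0,0,0,0,0,-1]
}}

```text
t: 28.35
tool_pos: [0.4672, -0.0127, 0.0974]
orientation: [-1.194, 1.219, -1.225]
force: [0.4, 0.8, -4.3]
opening: 0.0614
```

{"method": "carry_out", "body": {
  "motion": [0,-0.002,0.03,0.2,0,0,-1,0,-0.002,0.03,0.2,0,0,-1,0,0,0,0,0,0,-1,0,0,0,0,0,0,-1,0,0,0,0,0,0,-1]
}}

```text
t: 28.85
tool_pos: [0.5318, -0.0139, 0.1018]
orientation: [-1.188, 1.213, -1.228]
force: [-0.5, 0.5, -3.5]
opening: 0.0616
```

```bash
python3 - <<'E'
from h import *
tq(14)
plan(np.array([.5408,-.0157,.0285]),-1.1)
E
```

```text
t 29.55 F [ 0.1084 -0.0138 -4.1746] W tool [ 0.0233  0.0015 -0.0004] sd [0.0346 0.0283 0.037 ] pos [ 0.5316 -0.0139  0.1019] open 0.06219334495358974
t 29.55 pos [ 0.5316 -0.0139  0.1019] jaw ang -1.0604005433325367 tilt 0.8862860443647098 q6 -0.10792715296081766 turn [-0.8773  0.0406 -0.1258] shift tool [0.0018 0.0736 0.0081] open 0.06219334495358974 F [-0.2773  0.1345 -4.3048]
1 [0.0009, 0.0368, 0.0041] [-0.44, 0.02, -0.06]
2 [0.0008, 0.0367, 0.0043] [-0.44, 0.02, -0.07]
```

Case 2 shows about 0.05–0.08 N m between opposite strokes, which suggests the ball is loose. The task says each case, so I set case 2 down where it stood, check case 3, then come back.

{"method": "carry_out", "body": {
  "motion": [0.001,0.03,0.004,-0.4,0,-0.1,-1,0.001,0.022,0.003,-0.4,0,0,-1,0,0.008,0.002,0,0,0,-1,0,0.002,0,0,0,0,-1,0,0,0,0,0,0,-1]
}}

```text
t: 30.05
tool_pos: [0.5433, -0.0162, 0.0404]
orientation: [-1.197, 1.219, -1.225]
force: [-0.1, 0.5, -4.3]
opening: 0.0616
```

```bash
python3 - <<'E'
from h import *
plan(np.array([.5409,-.0160,.0280]),-1.06)
E
```

```text
t 30.05 pos [ 0.5433 -0.0162  0.0404] jaw ang -1.0568562219041746 tilt 0.26809722995332 q6 -0.10631967980933814 turn [-0.2681  0.0032 -0.003 ] shift tool [-0.0002  0.0123 -0.0024] open 0.06162326043084674 F [-0.1086  0.5439 -4.2839]
1 [-0.0002, 0.0123, -0.0024] [-0.27, 0.0, -0.0]
```

{"method": "carry_out", "body": {
  "motion": [0,0.006,-0.0024,-0.3,0,0,-1,0,0.003,0,0,0,0,-1,0,0.002,0,0,0,0,-1,0,0.001,0,0,0,0,-1,0,0,0,0,0,0,-1]
}}

```text
t: 30.55
tool_pos: [0.5425, -0.0163, 0.0305]
orientation: [-1.198, 1.22, -1.225]
force: [-0.3, 0.2, -3.6]
opening: 0.0618
```

```bash
python3 - <<'E'
from h import *
plan(np.array([.5409,-.0160,.0280]),-1.06)
E
```

```text
t 30.55 pos [ 0.5425 -0.0163  0.0305] jaw ang -1.050488511129797 tilt 0.21221907750667138 q6 -0.10616003872207465 turn [-0.2109  0.0095  0.0232] shift tool [-0.0003  0.0025 -0.0016] open 0.061798828829903694 F [-0.3281  0.2365 -3.6192]
1 [-0.0003, 0.0025, -0.0016] [-0.21, 0.01, 0.02]
```

{"method": "carry_out", "body": {
  "motion": [0,0.0015,-0.0015,-0.2,0,0,-1,0,0.001,0,0,0,0,-1,0,0.001,0,0,0,0,-1,0,0.0005,0,0,0,0,-1,0,0,0,0,0,0,-1]
}}

```text
t: 31.05
tool_pos: [0.5413, -0.0163, 0.0287]
orientation: [-1.201, 1.222, -1.223]
force: [0.4, -0.2, -3.6]
opening: 0.0615
```

```bash
python3 - <<'E'
from h import *
plan(np.array([.5409,-.0160,.0280]),-1.06)
E
```

```text
t 31.05 pos [ 0.5413 -0.0163  0.0287] jaw ang -1.0461736956266146 tilt 0.03552738678264808 q6 -0.10587211844042402 turn [-0.0099  0.0138  0.0341] shift tool [-0.0003  0.0007 -0.0004] open 0.06154899205488078 F [ 0.4005 -0.191  -3.6194]
1 [-0.0003, 0.0007, -0.0004] [-0.01, 0.01, 0.03]
```

{"method": "carry_out", "body": {
  "motion": [0,0.001,0,0,0,0,-1,0,0.001,0,0,0,0,-1,0,0.0005,0,0,0,0,-1,0,0,0,0,0,0,-1,0,0,0,0,0,0,-1]
}}

```text
t: 31.55
tool_pos: [0.5415, -0.0163, 0.0286]
orientation: [-1.201, 1.223, -1.223]
force: [-1.5, 0.6, 1.2]
opening: 0.0621
```

```bash
python3 - <<'E'
from h import *
plan(np.array([.5409,-.0160,.0280]),-1.06)
E
```

```text
t 31.55 pos [ 0.5415 -0.0163  0.0286] jaw ang -1.0412781163012306 tilt 0.047386075427121546 q6 -0.1057159319340655 turn [0.0247 0.0187 0.0405] shift tool [-0.0003  0.0006 -0.0006] open 0.062140621467467086 F [-1.4811  0.5817  1.1965]
1 [-0.0003, 0.0006, -0.0006] [0.02, 0.02, 0.04]
```

Case 2 is resting on the mat. I release, rise and go to case 3.

{"method": "carry_out", "body": {
  "motion": [0,0,0,0,0,0,1,0,0,0,0,0,0,1,0,0,0,0,0,0,1,0,-0.02,0,0,0,0,1,0,-0.04,0,0,0,0,1]
}}

```text
t: 32.05
tool_pos: [0.5386, -0.016, 0.0844]
orientation: [-1.206, 1.228, -1.219]
force: [1.1, -0.6, 0.5]
opening: 0.092
```

```bash
python3 - <<'E'
from h import *
plan(np.array([.4942,-.2332,.11]),-29.5)
E
```

```text
t 32.05 pos [ 0.5386 -0.016   0.0844] jaw ang -1.0470532697733697 tilt 0.4219861787850881 q6 -0.10589004096525459 turn [ 0.4151 28.4528  0.0971] shift tool [ 0.218  -0.0254 -0.0406] open 0.09195432759574818 F [ 1.0839 -0.5675  0.5148]
1 [0.0436, -0.0051, -0.0081] [0.08, 5.69, 0.02]
2 [0.0442, -0.0051, -0.0038] [0.08, 5.69, 0.02]
3 [0.0443, -0.0051, 0.0007] [0.09, 5.69, 0.02]
4 [0.0441, -0.0051, 0.005] [0.08, 5.69, 0.02]
5 [0.0433, -0.0052, 0.0094] [0.09, 5.69, 0.02]
```

{"method": "carry_out", "body": {
  "motion": [0.042,-0.018,-0.008,0.1,5.7,0,1,0.044,-0.008,-0.004,0.1,5.7,0,1,0.044,0,0.001,0.1,5.7,0,1,0.044,0,0.005,0.1,5.7,0,1,0.035,0.01,0.009,0,5.5,0,1]
}}

```text
t: 32.55
tool_pos: [0.5041, -0.2273, 0.1123]
orientation: [-0.903, 1.563, -1.591]
force: [0.2, -0.1, 0.6]
opening: 0.0929
```

```bash
python3 - <<'E'
from h import *
plan(np.array([.4942,-.2332,.0274]),-29.5)
E
```

```text
t 32.55 pos [ 0.5041 -0.2273  0.1123] jaw ang -29.764101656726943 tilt 1.1492220838640457 q6 -0.00012260676994537524 turn [-1.1327 -0.2621 -0.194 ] shift tool [ 0.0103  0.0847 -0.0073] open 0.09294161504399842 F [ 0.1788 -0.0747  0.6352]
1 [0.0052, 0.0424, -0.0036] [-0.57, -0.13, -0.1]
2 [0.0051, 0.0424, -0.0033] [-0.56, -0.13, -0.09]
```

{"method": "carry_out", "body": {
  "motion": [0.004,0.03,-0.005,-0.6,0,-0.1,1,0.003,0.025,-0.004,-0.6,0,-0.1,1,0,0.008,0,0,0,0,1,0,0,0,0,0,0,1,0,0,0,0,0,0,1]
}}

```text
t: 33.05
tool_pos: [0.4939, -0.2363, 0.0495]
orientation: [-0.908, 1.584, -1.592]
force: [0.4, 0.2, -0.6]
opening: 0.0929
```

```bash
python3 - <<'E'
from h import *
plan(np.array([.4942,-.2332,.0278]),-29.5)
cv2.imwrite("pics/side3.png",imaging.read_camera("side"))
E
```

```text
t 33.05 pos [ 0.4939 -0.2363  0.0495] jaw ang -30.394117594568247 tilt 0.2704170380528611 q6 -0.008344983892420091 turn [-0.2635 -0.8943  0.061 ] shift tool [-0.0028  0.0217 -0.0014] open 0.09286747130356852 F [ 0.4176  0.1952 -0.5913]
1 [-0.0028, 0.0217, -0.0014] [-0.26, -0.89, 0.06]
```

View pics/side3.png

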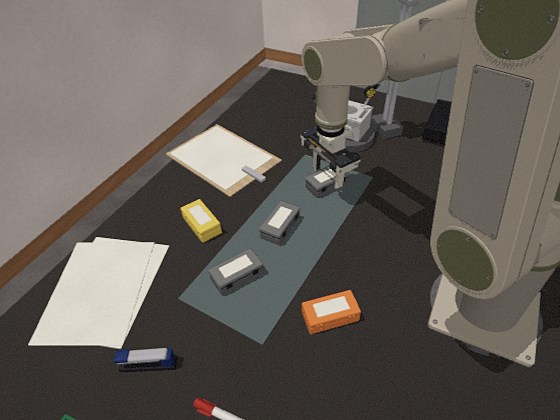

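The gripper straddles case 3 at (325,182). Cases 1 and 2 are back at (237,270) and (281,221).

{"method": "carry_out", "body": {
  "motion": [-0.003,0.014,-0.0015,-0.3,-0.9,0,1,0,0.006,0,0,0,0,1,0,0.001,0,0,0,0,1,0,0,0,0,0,0,1,0,0,0,0,0,0,1]
}}

```text
t: 33.6
tool_pos: [0.4971, -0.2324, 0.0299]
orientation: [-0.921, 1.57, -1.578]
force: [-0.5, -0.4, 1.0]
opening: 0.0929
```

```bash
python3 - <<'E'
from h import *
plan(np.array([.4942,-.2332,.0278]),-29.5)
E
```

```text
t 33.6 pos [ 0.4971 -0.2324  0.0299] jaw ang -29.248259112452605 tilt 0.2572483823997688 q6 -0.01931680556128847 turn [-0.2519  0.2516  0.0523] shift tool [ 0.0021  0.0021 -0.0021] open 0.09293083434029593 F [-0.4745 -0.4373  0.9771]
1 [0.0021, 0.0021, -0.0021] [-0.25, 0.25, 0.05]
```

{"method": "carry_out", "body": {
  "motion": [0.002,0.002,-0.002,-0.25,0.2,0,1,0,0,0,0,0,0,-1,0,0,0,0,0,0,-1,0,0,0,0,0,0,-1,0,0,0,0,0,0,-1]
}}

```text
t: 34.1
tool_pos: [0.4945, -0.2337, 0.0285]
orientation: [-0.921, 1.576, -1.579]
force: [0.3, 0.0, -0.1]
opening: 0.0658
```

{"method": "carry_out", "body": {
  "motion": [0,0,0,0,0,0,-1,0,0,0,0,0,0,-1,0,0,0,0,0,0,-1,0,0,0,0,0,0,-1,0,0,0,0,0,0,-1]
}}

```text
t: 34.6
tool_pos: [0.4943, -0.2336, 0.0284]
orientation: [-0.921, 1.577, -1.578]
force: [-0.5, 0.9, 0.9]
opening: 0.0618
```

```bash
python3 - <<'E'
from h import *
plan(np.array([.4942,-.2332,.0278]),-29.5)
E
```

```text
t 34.6 pos [ 0.4943 -0.2336  0.0284] jaw ang -29.490373715605354 tilt 0.061303079349030724 q6 -0.019452567996773168 turn [-0.0199  0.0096  0.058 ] shift tool [-0.0003  0.0006 -0.0003] open 0.06177456464534414 F [-0.5369  0.9177  0.8603]
1 [-0.0003, 0.0006, -0.0003] [-0.02, 0.01, 0.06]
```

{"method": "carry_out", "body": {
  "motion": [0,-0.01,0,0,0,0,-1,0,-0.03,0,0,0,0,-1,0,-0.03,0,0,0,0,-1,0,-0.015,0,0,0,0,-1,0,0,0,0,0,0,-1]
}}

```text
t: 35.1
tool_pos: [0.4918, -0.2319, 0.1149]
orientation: [-0.924, 1.583, -1.574]
force: [0.6, 0.6, -3.8]
opening: 0.0619
```

```bash
python3 - <<'E'
from h import *
plan(np.array([.4942,-.2332,.0278]),-29.5)
E
```

```text
t 35.1 pos [ 0.4918 -0.2319  0.1149] jaw ang -29.48439637844841 tilt 0.37148944040151305 q6 -0.01950070487287711 turn [0.3686 0.0158 0.0466] shift tool [-0.0002  0.0871  0.0033] open 0.06187816024595593 F [ 0.5946  0.6318 -3.8302]
1 [-0.0001, 0.0436, 0.0016] [0.18, 0.01, 0.02]
2 [-0.0, 0.0435, 0.0015] [0.19, 0.01, 0.03]
```

{"method": "carry_out", "body": {
  "motion": [0,-0.001,-0.03,0.3,0,0,-1,0,-0.001,-0.03,0.3,0,0,-1,0,0,0,0,0,0,-1,0,0,0,0,0,0,-1,0,0,0,0,0,0,-1]
}}

```text
t: 35.6
tool_pos: [0.4359, -0.2003, 0.1127]
orientation: [-0.922, 1.579, -1.577]
force: [0.1, 0.3, -2.6]
opening: 0.0618
```

{"method": "carry_out", "body": {
  "motion": [0,-0.001,0.03,0.1,0,0,-1,0,-0.001,0.03,0.1,0,0,-1,0,0,0,0,0,0,-1,0,0,0,0,0,0,-1,0,0,0,0,0,0,-1]
}}

```text
t: 36.1
tool_pos: [0.4903, -0.2311, 0.1114]
orientation: [-0.922, 1.579, -1.576]
force: [0.2, -0.6, -3.8]
opening: 0.0617
```

```bash
python3 - <<'E'
from h import *
tq(10)
plan(np.array([.4942,-.2332,.0278]),-29.5,show=False)
E
```

```text
t 36.6 F [-0.071  -0.0588 -3.9584] W tool [ 0.0423 -0.0053 -0.0071] sd [0.0432 0.027  0.0192] pos [ 0.4903 -0.231   0.112 ] open 0.061351449609597666
t 36.6 pos [ 0.4903 -0.231   0.112 ] jaw ang -29.493933603951714 tilt 0.0771860222279853 q6 -0.019696416403367903 turn [0.0713 0.0061 0.0296] shift tool [-0.0001  0.0842  0.0046] open 0.061351449609597666 F [-0.9341 -0.1708 -4.5159]
```

{"method": "carry_out", "body": {
  "motion": [0,-0.001,0.03,0.1,0,0,-1,0,-0.001,0.03,0.1,0,0,-1,0,0,0,0,0,0,-1,0,0,0,0,0,0,-1,0,0,0,0,0,0,-1]
}}

```text
t: 37.1
tool_pos: [0.542, -0.2602, 0.1121]
orientation: [-0.921, 1.579, -1.577]
force: [-0.3, -0.2, -4.6]
opening: 0.0618
```

{"method": "carry_out", "body": {
  "motion": [0,-0.001,-0.03,0.2,0,0,-1,0,-0.001,-0.03,0.2,0,0,-1,0,0,0,0,0,0,-1,0,0,0,0,0,0,-1,0,0,0,0,0,0,-1]
}}

```text
t: 37.6
tool_pos: [0.4851, -0.2278, 0.1123]
orientation: [-0.92, 1.576, -1.579]
force: [0.7, -1.3, -3.1]
opening: 0.0618
```

```bash
python3 - <<'E'
from h import *
tq(10)
plan(np.array([.4942,-.2332,.0278]),-29.5,show=False)
E
```

```text
t 38.1 F [ 0.0985 -0.046  -3.8179] W tool [ 0.0469  0.0091 -0.0105] sd [0.0247 0.0341 0.0234] pos [ 0.4852 -0.2279  0.1119] open 0.06156990520792114
t 38.1 pos [ 0.4852 -0.2279  0.1119] jaw ang -29.479215458652337 tilt 0.07065975528016076 q6 -0.019942181849494773 turn [-0.067   0.0208  0.0225] shift tool [0.0001 0.0841 0.0103] open 0.06156990520792114 F [-0.8954 -0.0848 -4.1715]
```

Case 3 is quiet, with a 0.005 N m difference. I finish its full count of strokes.

{"method": "carry_out", "body": {
  "motion": [0,0,0.045,0.2,0,0,-1,0,0,0,0,0,0,-1,0,0,-0.04,0.4,0,0,-1,0,0,0,0,0,0,-1,0,0,0,0,0,0,-1]
}}

```text
t: 38.6
tool_pos: [0.4818, -0.2259, 0.1001]
orientation: [-0.926, 1.588, -1.57]
force: [0.3, -0.3, -2.2]
opening: 0.0617
```

{"method": "carry_out", "body": {
  "motion": [0,0,0.045,0.5,0,0,-1,0,0,0,0,0,0,-1,0,0,-0.04,0.6,0,0,-1,0,0,0,0,0,0,-1,0,0,0,0,0,0,-1]
}}

```text
t: 39.1
tool_pos: [0.4804, -0.225, 0.0914]
orientation: [-0.925, 1.586, -1.571]
force: [-1.1, 0.5, -3.4]
opening: 0.0616
```

```bash
python3 - <<'E'
from h import *
tq(6)
plan(np.array([.4943,-.2336,.0278]),-29.5)
E
```

```text
t 39.4 F [-0.0971 -0.0134 -4.2777] W tool [0.0522 0.0191 0.0127] sd [0.0249 0.0214 0.0148] pos [ 0.4811 -0.2254  0.0917] open 0.06149149147050951
t 39.4 pos [ 0.4811 -0.2254  0.0917] jaw ang -29.484620717479743 tilt 0.49954562149942777 q6 -0.020168017389861827 turn [ 0.4991  0.0153 -0.0201] shift tool [0.0007 0.0637 0.0161] open 0.06149149147050951 F [ 0.1498  0.4073 -4.5472]
1 [0.0003, 0.0319, 0.0081] [0.25, 0.01, -0.01]
2 [0.0004, 0.0318, 0.0079] [0.25, 0.01, -0.01]
```

Case 3 still reads quiet. I set it down.

{"method": "carry_out", "body": {
  "motion": [0,0.025,0.008,0.25,0,0,-1,0,0.02,0.006,0.1,0,0,-1,0,0.007,0,-0.1,0,0,-1,0,0,0,0,0,0,-1,0,0,0,0,0,0,-1]
}}

```text
t: 39.9
tool_pos: [0.4971, -0.2345, 0.042]
orientation: [-0.919, 1.575, -1.579]
force: [1.1, -0.5, -4.1]
opening: 0.0618
```

```bash
python3 - <<'E'
from h import *
plan(np.array([.4943,-.2336,.0280]),-29.5)
E
```

```text
t 39.9 pos [ 0.4971 -0.2345  0.042 ] jaw ang -29.48500679465643 tilt 0.13884725277295196 q6 -0.019730733964651963 turn [-0.1384  0.015  -0.0117] shift tool [ 0.0006  0.014  -0.0029] open 0.061784854037850334 F [ 1.0747 -0.5367 -4.0704]
1 [0.0006, 0.014, -0.0029] [-0.14, 0.02, -0.01]
```

{"method": "carry_out", "body": {
  "motion": [0.0005,0.007,-0.003,-0.1,0,0,-1,0,0.003,0,0,0,0,-1,0,0.002,0,0,0,0,-1,0,0.001,0,0,0,0,-1,0,0.0005,0,0,0,0,-1]
}}

```text
t: 40.4
tool_pos: [0.4954, -0.2341, 0.0303]
orientation: [-0.918, 1.573, -1.58]
force: [0.0, 0.6, -3.9]
opening: 0.0616
```

```bash
python3 - <<'E'
from h import *
plan(np.array([.4943,-.2336,.0280]),-29.5)
E
```

```text
t 40.4 pos [ 0.4954 -0.2341  0.0303] jaw ang -29.4816510564734 tilt 0.257502607255878 q6 -0.02082823440483924 turn [-0.2574  0.0184 -0.0068] shift tool [ 0.      0.0023 -0.0012] open 0.06155840335552086 F [ 0.0386  0.5618 -3.9412]
1 [0.0, 0.0023, -0.0012] [-0.26, 0.02, -0.01]
```

{"method": "carry_out", "body": {
  "motion": [0,0.0015,-0.001,-0.25,0,0,-1,0,0.001,0,0,0,0,-1,0,0.001,0,0,0,0,-1,0,0.001,0,0,0,0,-1,0,0.0005,0,0,0,0,-1]
}}

```text
t: 40.9
tool_pos: [0.4947, -0.2338, 0.0285]
orientation: [-0.921, 1.578, -1.577]
force: [-0.3, 0.3, -1.4]
opening: 0.0617
```

```bash
python3 - <<'E'
from h import *
plan(np.array([.4943,-.2336,.0280]),-29.5)
E
```

```text
t 40.9 pos [ 0.4947 -0.2338  0.0285] jaw ang -29.47020494073097 tilt 0.03725041649093067 q6 -0.020555217905047943 turn [0.0357 0.0298 0.0107] shift tool [ 0.0001  0.0005 -0.0005] open 0.06172581765156052 F [-0.3464  0.2961 -1.3892]
1 [0.0001, 0.0005, -0.0005] [0.04, 0.03, 0.01]
```

Contact is partial. A touch more, then release.

{"method": "carry_out", "body": {
  "motion": [0,0.0007,0,0,0,0,-1,0,0.0003,0,0,0,0,-1,0,0,0,0,0,0,1,0,0,0,0,0,0,1,0,0,0,0,0,0,1]
}}

```text
t: 41.4
tool_pos: [0.4961, -0.2345, 0.0291]
orientation: [-0.919, 1.575, -1.579]
force: [-0.0, 1.1, -0.2]
opening: 0.0811
```

{"method": "carry_out", "body": {
  "motion": [0,-0.01,0,0,0,0,1,0,-0.03,0,0,0,0,1,0,-0.035,0,0,0,0,1,0,-0.01,0,0,0,0,1,0,0,0,0,0,0,1]
}}

```text
t: 41.9
tool_pos: [0.4959, -0.2345, 0.1183]
orientation: [-0.919, 1.575, -1.579]
force: [0.0, -1.1, -0.4]
opening: 0.0928
```

```bash
python3 - <<'E'
from h import *
plan(np.array([.5415,-.0163,.12]),-1.05)
E
```

```text
t 41.9 pos [ 0.4959 -0.2345  0.1183] jaw ang -29.473554511484227 tilt 0.14161797326533135 q6 -0.020575170815959068 turn [ -0.1358 -28.4236   0.0452] shift tool [-0.2124 -0.0019 -0.0677] open 0.09282070629272549 F [ 0.0377 -1.0537 -0.4388]
1 [-0.0425, -0.0004, -0.0135] [-0.03, -5.68, 0.01]
2 [-0.0436, -0.0004, -0.0093] [-0.03, -5.69, 0.01]
3 [-0.0443, -0.0003, -0.0049] [-0.03, -5.68, 0.01]
4 [-0.0446, -0.0003, -0.0005] [-0.02, -5.69, 0.01]
5 [-0.0444, -0.0003, 0.0039] [-0.03, -5.68, 0.0]
```

{"method": "carry_out", "body": {
  "motion": [-0.0425,0,-0.0135,0,-5.7,0,1,-0.0435,0,-0.009,0,-5.7,0,1,-0.044,0,-0.005,0,-5.7,0,1,-0.044,0,-0.0005,0,-5.7,0,1,-0.036,0.005,0.004,0,-5.5,0,1]
}}

```text
t: 42.4
tool_pos: [0.5398, -0.0242, 0.1099]
orientation: [-1.204, 1.216, -1.223]
force: [-0.0, -0.2, 0.4]
opening: 0.0929
```

```bash
python3 - <<'E'
from h import *
plan(np.array([.5415,-.0163,.028]),-1.05)
C=cam("side"); imaging.read_camera("side")
for r in models.outline_of("side","case_1"):
    p=back(C,r["pixel"],.035); v,q=fit([(C,r["pixels"])],p); print(r["confidence"],v[:2],np.rad2deg(v[2]),q)
E
```

```text
t 42.4 pos [ 0.5398 -0.0242  0.1099] jaw ang -0.7598093959560742 tilt 0.23246109566890003 q6 -0.12362751423855418 turn [-0.1352  0.29    0.1891] shift tool [-0.0082  0.0819  0.0014] open 0.09291841510917562 F [-0.0132 -0.2335  0.3633]
1 [-0.0041, 0.0409, 0.0007] [-0.07, 0.14, 0.09]
2 [-0.0041, 0.041, 0.0008] [-0.07, 0.15, 0.1]
0.92 [ 0.4824 -0.2308] 175.9014281537936 0.748506383506177
0.88 [0.312  0.1804] -46.07844823652 0.9285800295933467
0.71 [ 0.54   -0.0159] 0.16757938718838447 0.9324820006318487
0.6 [0.7459 0.0657] 60.85839575513912 0.89337974323219
0.57 [0.5622 0.1764] -30.22361003719026 0.9420523635107971
```

{"method": "carry_out", "body": {
  "motion": [-0.003,0.03,0.001,-0.1,0.15,0.1,1,-0.002,0.028,0.001,0,0.15,0.1,1,0,0.008,0,0,0,0,1,0,0,0,0,0,0,1,0,0,0,0,0,0,1]
}}

```text
t: 43.0
tool_pos: [0.5394, -0.018, 0.0381]
orientation: [-1.204, 1.226, -1.219]
force: [-0.9, 0.3, -0.8]
opening: 0.0928
```

```bash
python3 - <<'E'
from h import *
plan(np.array([.5415,-.0163,.028]),-1.05)
E
```

```text
t 43.0 pos [ 0.5394 -0.018   0.0381] jaw ang -0.9977008015187346 tilt 0.30789221669366057 q6 -0.11106695808888437 turn [ 0.3055  0.0522 -0.0386] shift tool [-0.0017  0.0101  0.0021] open 0.09280897288983947 F [-0.859   0.2781 -0.8146]
1 [-0.0017, 0.0101, 0.0021] [0.31, 0.05, -0.04]
```

{"method": "carry_out", "body": {
  "motion": [-0.0015,0.007,0.002,0.2,0,0,1,0,0.002,0,0,0,0,1,0,0,0,0,0,0,1,0,0,0,0,0,0,1,0,0,0,0,0,0,1]
}}

```text
t: 43.5
tool_pos: [0.5443, -0.0179, 0.0323]
orientation: [-1.197, 1.22, -1.226]
force: [-0.1, -1.0, 0.8]
opening: 0.0932
```

```bash
python3 - <<'E'
from h import *
plan(np.array([.5415,-.0163,.028]),-1.05)
E
```

```text
t 43.5 pos [ 0.5443 -0.0179  0.0323] jaw ang -1.1088850358475693 tilt 0.2537173615141121 q6 -0.10809457764435561 turn [-0.2536 -0.0589  0.009 ] shift tool [-0.0016  0.0043 -0.0028] open 0.0932340563128661 F [-0.0515 -0.9549  0.8151]
1 [-0.0016, 0.0043, -0.0028] [-0.25, -0.06, 0.01]
```

{"method": "carry_out", "body": {
  "motion": [-0.0015,0.0035,-0.003,-0.25,0,0,1,0,0,0,0,0,0,-1,0,0,0,0,0,0,-1,0,0,0,0,0,0,-1,0,0,0,0,0,0,-1]
}}

```text
t: 44.0
tool_pos: [0.5414, -0.0161, 0.029]
orientation: [-1.2, 1.223, -1.224]
force: [-0.6, 0.4, 0.9]
opening: 0.0658
```

{"method": "carry_out", "body": {
  "motion": [0,0,0,0,0,0,-1,0,0,0,0,0,0,-1,0,0,0,0,0,0,-1,0,0,0,0,0,0,-1,0,0,0,0,0,0,-1]
}}

```text
t: 44.5
tool_pos: [0.5414, -0.0161, 0.029]
orientation: [-1.2, 1.223, -1.223]
force: [0.4, -0.9, 0.1]
opening: 0.0616
```

{"method": "carry_out", "body": {
  "motion": [0,-0.01,0,0,0,0,-1,0,-0.03,0,0,0,0,-1,0,-0.03,0,0,0,0,-1,0,-0.015,0,0.2,0,0,-1,0,0,0,0,0,0,-1]
}}

```text
t: 45.0
tool_pos: [0.538, -0.0157, 0.1148]
orientation: [-1.202, 1.226, -1.221]
force: [0.7, -0.1, -3.6]
opening: 0.0618
```

```bash
python3 - <<'E'
from h import *
plan(np.array([.5415,-.0163,.12]),-1.05)
E
```

```text
t 45.0 pos [ 0.538  -0.0157  0.1148] jaw ang -1.098096873502241 tilt 0.21530046491590485 q6 -0.10554484762437617 turn [ 0.2117 -0.0482 -0.0394] shift tool [ 0.0005 -0.0052  0.0035] open 0.06178981065683727 F [ 0.6803 -0.1401 -3.625 ]
1 [0.0005, -0.0052, 0.0035] [0.21, -0.05, -0.04]
```

There is time for one clean, level, same-pose confirmation on case 2.

{"method": "carry_out", "body": {
  "motion": [0,-0.001,-0.03,0.2,0,0,-1,0,-0.001,-0.03,0.2,0,0,-1,0,0,0,0,0,0,-1,0,0,0,0,0,0,-1,0,0,0,0,0,0,-1]
}}

```text
t: 45.5
tool_pos: [0.4736, -0.0142, 0.111]
orientation: [-1.201, 1.226, -1.221]
force: [-0.9, 0.2, -4.3]
opening: 0.0615
```

{"method": "carry_out", "body": {
  "motion": [0,-0.001,0.03,0.1,0,0,-1,0,-0.001,0.03,0.1,0,0,-1,0,0,0,0,0,0,-1,0,0,0,0,0,0,-1,0,0,0,0,0,0,-1]
}}

```text
t: 46.0
tool_pos: [0.5363, -0.0152, 0.1092]
orientation: [-1.201, 1.227, -1.22]
force: [-0.9, -0.2, -4.4]
opening: 0.0615
```

```bash
python3 - <<'E'
from h import *
tq(12)
plan(np.array([.4942,-.2332,.0278]),-1.05,show=False)
E
```

```text
t 46.6 F [ 0.0577 -0.121  -4.3484] W tool [ 0.0537 -0.0159  0.013 ] sd [0.0253 0.0356 0.0385] pos [ 0.5363 -0.0153  0.1097] open 0.06188634755222669
t 46.6 pos [ 0.5363 -0.0153  0.1097] jaw ang -1.121303946124245 tilt 0.1923923720570897 q6 -0.10610263902060295 turn [ 0.1563 -0.0715 -0.1122] shift tool [ 0.2189  0.0816 -0.0376] open 0.06188634755222669 F [ 0.0489  0.4062 -4.8208]
```

{"method": "carry_out", "body": {
  "motion": [0,-0.001,0.03,0.1,0,0,-1,0,-0.001,0.03,0.1,0,0,-1,0,0,0,0,0,0,-1,0,0,0,0,0,0,-1,0,0,0,0,0,0,-1]
}}

```text
t: 47.1
tool_pos: [0.5956, -0.0162, 0.1095]
orientation: [-1.201, 1.227, -1.22]
force: [-0.7, -0.1, -4.4]
opening: 0.0616
```

{"method": "carry_out", "body": {
  "motion": [0,-0.001,-0.03,0.2,0,0,-1,0,-0.001,-0.03,0.2,0,0,-1,0,0,0,0,0,0,-1,0,0,0,0,0,0,-1,0,0,0,0,0,0,-1]
}}

```text
t: 47.6
tool_pos: [0.5301, -0.0148, 0.1098]
orientation: [-1.198, 1.225, -1.222]
force: [-1.0, -0.8, -5.0]
opening: 0.0615
```

```bash
python3 - <<'E'
from h import *
tq(12)
plan(np.array([.72,-.05,.20]),-3.7)
E
```

```text
t 48.2 F [ 0.0054  0.0417 -4.1644] W tool [ 0.1068  0.0003 -0.0037] sd [0.0259 0.0278 0.0394] pos [ 0.5301 -0.0147  0.1094] open 0.061909145913642626
t 48.2 pos [ 0.5301 -0.0147  0.1094] jaw ang -1.1220718003428616 tilt 0.1597048957595101 q6 -0.10740500678863794 turn [ 0.0536  2.5779 -0.1504] shift tool [ 0.0313 -0.0908  0.1905] open 0.061909145913642626 F [-0.0282 -0.6025 -4.5077]
1 [0.0063, -0.0182, 0.0381] [0.01, 0.52, -0.03]
2 [0.0059, -0.0181, 0.0382] [0.01, 0.51, -0.03]
3 [0.0056, -0.0181, 0.0382] [0.01, 0.52, -0.03]
4 [0.0052, -0.0182, 0.0382] [0.01, 0.51, -0.03]
5 [0.0049, -0.0181, 0.0383] [0.01, 0.52, -0.03]
```

Confirmed: 0.053 N m between level strokes at nearly the same pose (6 mm apart), so case 2 rattles. I present it beyond the far edge.

{"method": "carry_out", "body": {
  "motion": [0.006,-0.018,0.035,0,0.5,0,-1,0.006,-0.018,0.038,0,0.5,0,-1,0.006,-0.018,0.038,0,0.5,0,-1,0.005,-0.018,0.038,0,0.5,0,-1,0.005,-0.018,0.03,0,0.5,0,-1]
}}

```text
t: 48.7
tool_pos: [0.7042, -0.0485, 0.1902]
orientation: [-1.19, 1.273, -1.243]
force: [-0.8, -0.7, -4.4]
opening: 0.062
```

{"method": "carry_out", "body": {
  "motion": [0,0,0,0,0,0,-1,0,0,0,0,0,0,-1,0,0,0,0,0,0,-1,0,0,0,0,0,0,-1,0,0,0,0,0,0,-1]
}}

```text
t: 49.2
tool_pos: [0.7055, -0.0491, 0.1894]
orientation: [-1.19, 1.273, -1.243]
force: [-0.5, 0.2, -4.1]
opening: 0.0614
```

```bash
python3 - <<'E'
from h import *
plan(np.array([.72,-.05,.20]),-3.7)
E
```

```text
t 49.2 pos [ 0.7055 -0.0491  0.1894] jaw ang -3.6641823986991704 tilt 1.1723673087866437 q6 -0.07931602410012493 turn [ 1.1495  0.0335 -0.2302] shift tool [-0.0001 -0.0109  0.0143] open 0.06136431693849353 F [-0.46    0.1908 -4.1074]
1 [-0.0001, -0.0109, 0.0143] [1.15, 0.03, -0.23]
```

{"method": "carry_out", "body": {
  "motion": [0,-0.006,0.007,0.6,0,-0.1,-1,0,-0.005,0.007,0.4,0,-0.1,-1,0,0,0,0,0,0,-1,0,0,0,0,0,0,-1,0,0,0,0,0,0,-1]
}}

```text
t: 49.7
tool_pos: [0.7199, -0.0495, 0.2015]
orientation: [-1.179, 1.257, -1.255]
force: [0.3, -1.1, -4.6]
opening: 0.0616
```

```bash
python3 - <<'E'
from h import *
plan(np.array([.72,-.05,.20]),-3.7)
C={c:cam(c) for c in("top","side")}
for c in C:
    cv2.imwrite(f"pics/{c}5.png",imaging.read_camera(c))
    for r in models.outline_of(c,"case_1"):
        p=back(C[c],r["pixel"],.035); v,q=fit([(C[c],r["pixels"])],p); print(c,r["confidence"],r["pixel"],v[:2],np.rad2deg(v[2]),q)
print(robot.read_state()["dq"]); plan(np.array([.72,-.05,.20]),-3.7)
E
```

```text
t 49.7 pos [ 0.7199 -0.0495  0.2015] jaw ang -3.6350983499445975 tilt 0.06280606078592295 q6 -0.07641498087509714 turn [ 0.0601  0.0649 -0.0181] shift tool [0.0004 0.0015 0.0002] open 0.061584496124714797 F [ 0.2547 -1.0553 -4.6139]
1 [0.0004, 0.0015, 0.0002] [0.06, 0.06, -0.02]
top 0.98 [332.2, 220.5] [ 0.4955 -0.2323] -28.676166432757746 0.9219095178866468
top 0.73 [195.3, 271.8] [0.3181 0.181 ] -47.168690486925 0.7104780629581349
top 0.69 [202.2, 192.6] [0.5653 0.1765] -30.312975279282195 0.9239033740221388
top 0.6 [244.8, 135.3] [0.7479 0.0675] 18.97306084393647 0.3601464226289518
top 0.53 [258.7, 137.1] [0.7333 0.0012] 107.64704895168069 0.11703932359280576
side 0.97 [201.1, 218.1] [0.743  0.0701] 60.58078399395064 0.8976676353421675
side 0.9 [218.2, 147.9] [ 0.8721 -0.2118] 15.394856290965443 0.7452801404359365
side 0.8 [330.9, 313.1] [0.3137 0.179 ] -46.45638979713567 0.8950920031287017
side 0.69 [330.6, 179.4] [ 0.4936 -0.234 ] 153.31081810865643 0.9001550399675897
side 0.6 [236.0, 271.1] [0.5623 0.1772] 149.11790206001476 0.9395147006730431
side 0.47 [388.1, 92.7] [ 0.5069 -1.0074] 54.57529601247633 0.270632601273711
[-0.0005 -0.0005  0.0006 -0.0004 -0.0013  0.0006]
t 49.9 pos [ 0.7196 -0.0496  0.2011] jaw ang -3.639310120358008 tilt 0.10842832493559859 q6 -0.07642925337487463 turn [ 0.1066  0.0607 -0.0197] shift tool [0.0004 0.0011 0.0005] open 0.06198491034138279 F [ 0.995   0.2277 -4.9915]
1 [0.0004, 0.0011, 0.0005] [0.11, 0.06, -0.02]
```

View pics/side5.png

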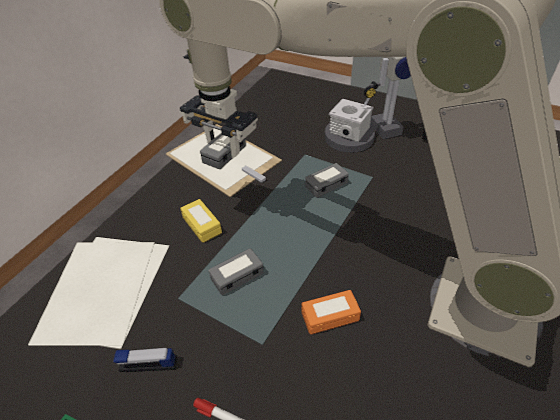

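View pics/top5.png

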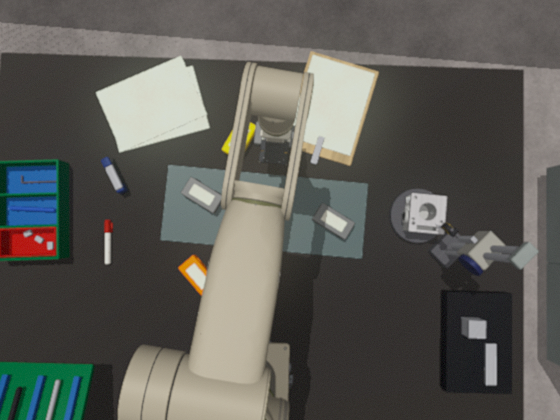

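The case is held level at (218,148) in the side view, past the far edge. Cases 1 and 3 stand in place at (236,270) and (330,179). Next I check the held case against its expected pose.

{"method": "carry_out", "body": {
  "motion": [0,0,0,0,0,0,-1,0,0,0,0,0,0,-1,0,0,0,0,0,0,-1,0,0,0,0,0,0,-1,0,0,0,0,0,0,-1]
}}

```text
t: 50.4
tool_pos: [0.7192, -0.0496, 0.2006]
orientation: [-1.18, 1.258, -1.254]
force: [0.6, 0.4, -3.6]
opening: 0.0617
```

```bash
python3 - <<'E'
from h import *
C=cam("side"); imaging.read_camera("side")
for r in models.outline_of("side","case_1"):
    if abs(r["pixel"][0]-218)<12 and abs(r["pixel"][1]-148)<12:
        print(fit([(C,r["pixels"])],[.72,-.05],dict(z=.176)), iou(C,box(.7196,-.0496,np.deg2rad(-3.6),z=.176),r["pixels"]))
plan(np.array([.72,-.05,.20]),-3.7,show=False)
robot.close_job()
E
```

```text
(array([ 0.7324, -0.0398,  0.4904]), np.float64(0.6382797595848121)) 0.6051059190594075
t 50.5 pos [ 0.7192 -0.0496  0.2005] jaw ang -3.6467813217393754 tilt 0.16180981144634005 q6 -0.07640121203644615 turn [ 0.1598  0.0532 -0.0256] shift tool [0.0004 0.0005 0.0008] open 0.06149035443351601 F [-0.773   0.3588 -4.0506]
the job is handed in; nothing more can be done
```

Case 2 is the one that rattles. The job was handed in at 50.5 s with the arm holding case 2 out past the far edge of the mat.

**Shaking results:** I lifted and shook the cases in order 1, 2, 3, with at least eight brisk strokes each.

| Case | Moment difference between opposite strokes | Verdict |
|---|---|---|
| 1 | 0.002 to 0.02 N m | quiet |
| 2 | about 0.05 N m | rattles |
| 3 | 0.005 N m | quiet |

- **Case 2 readings:** the first ones were unclear (0.01 to 0.09 N m), because the tool was tilting between strokes. I set case 2 down in place while I tested case 3. I then picked it up again for a level re-test at nearly the same pose, which gave 0.053 N m.
- **Quiet cases:** both were lowered until they touched the mat, then released. Camera fits put them within about 2 mm of where they stood.
- **Bystanders:** in the last pictures the casting, height gauge, stapler and marker look undisturbed.

**Final pose of case 2:**
- **Position:** its centre is at about (0.719, -0.050), so its near side is roughly 50 mm past the far edge.
- **Height:** the underside is about 175 mm above the bench.
- **Level and square:** tilt is 0.2°, and the long side is parallel to the mat's far edge to within about 0.1° of the measured mat angle. Both come from the tool pose.

**A check that did not agree:** the last camera fit of the held case overlapped poorly (0.64, angle 28°), probably because the gripper partly covers it. I relied on the tool pose, the grip opening (62 mm) and the picture instead.

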